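Lock a casting mould shut with its headed pin

TASK

Swing the yellow clamp bar shut over the casting mould so that its slotted lug stands in the fork in line with the holes. Then take the red-headed pin from its leaning rack, stand it in the hole of the wooden block and let go, take it again by its head, and push it straight down through fork and lug until the head sits fully home on the fork; the fork may have been set a little to either side, so find its hole by sight or touch and never force the pin (no more than a firm 30 N or so). Leave the pin there, and leave the other things on the bench alone.

Things in the scene. Friction and masses are not known exactly. Their poses are not given: they have to be found in the camera images.
- frame: Fixed clamp frame; origin under the middle of its aluminium base, 150 x 260 x 12 mm (x by y), z up. Carries a white-and-blue mould 65 mm high in the middle, the bar's blue pivot post 90 mm to -y and the blue fork about 90 mm to +y, clamped somewhere along a steel slide.
- fork_mouth (a point): Mid-travel point for the fork hole, at the height of the upper ear's top face (110 mm above the table); axes as the frame. The hole itself was set anywhere up to 12 mm from here along y (either way) and its place is not reported. Two ears 40 x 56 x 12 mm (x by y), upper faces at 110 and 72 mm, vertical holes 15.5 mm across with 1.5 mm chamfer. Fork open on its -x side, wall from 20 to 38 mm on its +x side.
- lug_hole (a point): Centre of the slotted hole on the top face (92 mm above the table) of the steel lug, 36 x 62 x 14 mm, at the end of the yellow clamp bar, 180 mm from the pivot axis; slot 15.5 mm wide, 43.5 mm long along the bar, so it takes the pin wherever the fork was set. With the bar closed it lies under fork_mouth, with 6 mm gaps to both ears.
- bar_handle (a point): Middle of the upright black round handle on the bar, 18 mm across, from 92 to 142 mm above the table (this point at 117), 105 mm from the pivot axis and 75 mm short of the lug hole.
- bar_pivot (a point): Point on the bar's vertical pivot axis, at the bar's top face (92 mm above the table).
- bar (a joint): Angle of the clamp bar, rad: 0 = closed, lug slot exactly in line with the fork; positive = open, swung towards the robot (counter-clockwise from above). Stop at -0.014 (slot 2.5 mm too far). Stiff: stays where it is left, takes about 6 N at the handle; the pin's nose draws it into line from 2 mm off, at 5 to 15 N of push.
- rack: Fixed grey pin rack; origin under its base, which is 160 x 80 x 8 mm. The pin leans in it at 45 degrees, tip low towards the rack's -x, head high towards +x. The head is boxed in on both sides and below, so it cannot be gripped there; the shank is free between two saddles, 10 to 54 mm below the head. The pin lifts straight up out of it (2.5 mm free on either side of the head).
- pin_shank (a point): Point on the axis of the loose headed pin, 45 mm from its tip, 30 mm below its head: where to take the shank (at the start 62 mm above the table). z runs along the pin from tip to head. Pin: steel shank 14 mm across, 75 mm long, with an 8 mm long nose tapering to 10 mm; red cylindrical head; about 0.12 kg.
- pin_tip (a point): Centre of the pin's nose end; z towards the head.
- pin_collar (a point): Centre of the flat underside of the pin's head, 75 mm from the tip; z towards the head's top.
- pin_head (a point): Centre of the pin's red head, a cylinder 26 mm across and 26 mm tall, so 13 mm above its underside; z towards the head's top.
- stand_hole0 (a point): Centre of the hole's mouth on top of the fixed wooden stand block, 70 x 70 x 45 mm (mouth 45 mm above the table); vertical blind hole 16 mm across, 40 mm deep, 2 mm chamfer. When the pin stands in it, the underside of its head is 80 mm above the table.
- mix_cup: Bystander, to be left alone: clear mixing cup with a wooden stir stick, 72 mm wide, 80 mm tall (stick to 150); origin at the centre of its underside.
- blue_casting: Bystander, to be left alone: blue cast figurine, 38 mm wide, 66 mm tall; origin at the centre of its underside.
- white_casting: Bystander, to be left alone: white cast figurine, 40 mm wide, 52 mm tall; origin at the centre of its underside.
- pigment_jar: Bystander, to be left alone: amber pigment jar with black cap, 52 mm wide, 60 mm tall; origin at the centre of its underside.
- hardener: Bystander, to be left alone: white hardener bottle with red cap, 60 mm wide, 120 mm tall; origin at the centre of its underside.
- white_tub: Bystander, to be left alone: white resin tub, 96 mm wide, 110 mm tall; origin at the centre of its underside.
- spatula: Bystander, to be left alone: spatula 200 mm long lying flat; origin under its middle.
Not all that is in view belongs to the job. There is more than one size of the part that bears pin_shank; the job needs the larger.

How it is judged:
On the way, in this order (a step that is already met when the one before it is completed fails the run):
1. the bar is swung shut, its lug in the fork in line with the holes (horizontal distance between lug_hole and fork_mouth below 0.006 m), for 0.2 s.
2. the pin stands in the wooden block's hole, let go (horizontal distance between pin_tip and stand_hole0 below 0.006 m and z of pin_tip in the frame of stand_hole0 below -0.03 m and angle between pin_tip's own z axis and vertical below 0.12 rad and contact force between the fingers and pin below 0.1 N), for 0.2 s.
At the end, for the whole second after the job is handed in: The pin is upright (within 0.06 rad) through the fork's holes, wherever the fork stands on its travel, with the bar shut and its lug caught (bar below 0.03 rad); the underside of its head is within 2 mm of the fork's upper face, and it is let go (x of pin_collar in the frame of fork_mouth between -0.003 and 0.003 m and y of pin_collar in the frame of fork_mouth between -0.015 and 0.015 m and z of pin_collar in the frame of fork_mouth between -0.003 and 0.002 m and angle between pin_collar's own z axis and vertical below 0.06 rad and value of joint bar below 0.03 rad and contact force between the fingers and pin below 0.1 N); the robot touches nothing.
It fails at once if the pin is forced against the clamp frame with over 60 N (contact force between pin and frame above 60 N).
It fails at once if a bystander is pushed more than 30 mm away (distance of any of mix_cup, blue_casting, white_casting, pigment_jar, hardener, white_tub, spatula from where it was at the start of the episode above 0.03 m).
It also fails if it takes over 72 s, if anything falls off the work surface, if the arm or the gripper's body presses on something with over 40 N, if the wrist force passes 120 N, or if a joint passes its speed limit or range.

ROBOT

A 6-joint arm with a two-finger parallel gripper is mounted at the origin on the work surface. World frame = base frame: x ahead of the robot, y to its left, z up, the work surface at z = 0. Lengths are in m, angles in rad, forces in N, time in s.
With the tool pointing down it reaches from about 0.3 to 0.775 m from the base axis. Payload 14.6 kg.
Tool frame: the origin (TCP) lies midway between the tips of the shut fingers; the grasp point (between the pads) lies 19 mm behind it; z points along the fingers, y is the line along which they close (so a half turn about z gives the same grasp; the last joint's range is limited). The gripper opens to 94 mm and grips with 3 to 60 N. Pads are 16 mm wide; open, the fingers measure 119 mm over their backs; the gripper's body (75 mm by 177 mm) begins 78 mm behind the grasp point.
Start: joints at [1.141, 0.3, 1.521, -0, 1.321, -0.067], TCP at [0.195, 0.514, 0.205] pointing down, gripper open.
Joint ranges: [-3.03, 3.03], [-0.79, 2.21], [0.23, 2.52], [-1.04, 4.18], [0, 3.07], [-2.55, 2.55]. Speed limits (rad/s): [2.22, 2.22, 2.57, 3.14, 3.14, 3.14].

INTERFACE

Orientations are given as [roll, pitch, yaw] about the fixed x, y, z axes, in that order (R = Rz(yaw) Ry(pitch) Rx(roll)).
In Python, from station import ctrl gives the robot as it stands. The module is installed in compiled form; this text tells all that it offers.
- The arm moves only by the tool servo_tool, never from a script. Its argument "plan" is a list of rows, each a list of 7 numbers: the opening in per cent of the stroke, from 0 (shut) to 100 (fully open), then the shift along the tool's x, y, z in m, then the turn, a rotation vector about the tool's x, y, z in rad. A call has exactly 8 rows; each row shifts and turns the commanded pose from where the row before left it, along the tool's axes as they then stand; what a row does not reach is not made up. A row lasts 1/8 s, in which the tool goes at most 62.5 mm and 10.7 degrees, less where a joint would pass 70% of its speed; a pose out of reach is approached as far as the arm can. A call with a gripper value outside its range is refused whole. The fingers move at their own pace and stop on an object; "force" is the grip in N (left out, the last holds). Time passes only in rows, so rows that do not move let the fingers close, or fill a call up. It gives the time, the measured TCP pose, the force, the opening and the grip force at its end, in the units of the state.
- ctrl.get_obs(): the state, without advancing time (a new reading comes with each control period).
- ctrl.camera(name): name is "scene" or "top" or "wrist"; returns a dict with "pixels" (420x560x3 uint8, red, green, blue), "z_map" (420x560 float32, m along the optical axis (not along the pixel's ray), 0 where there is no reading), "mtx" (3x3 intrinsics, pixels), "pose" (4x4, takes a point from camera to world coordinates). Camera axes: x right, y up, looking along -z (the intrinsics and any distortion apply to the point x, -y, -z); pixel columns grow to the right and rows downward; lengths in m; the calibration is good to about 2 mm. A picture is of the moment at which its call begins.
- ctrl.hand_in(): hands the job in; it is judged then, once.
The state is a dict: "time_s": time; "qpos": joint angles; "joint_vel": joint speeds; "tau": joint torques, N m; "ee_pos": TCP position; "eef_rot": TCP orientation; "force": force on the tool from outside, world axes, zero at the start; "moment": the same for the moment, N m; "grip_width": finger opening in m; "grip_force": force on a finger pad.
Only numpy, scipy, OpenCV 4.12 (cv2) and the standard library are available. Lean on these libraries where they do the work, as an engineer would, in place of code of your own. Each camera call takes 0.05 s, during which the arm holds its last target. There are 200 camera calls.

## Working session

There is one attempt and no reset: what is moved stays moved. The work goes in short steps, Python scripts to look and compute and a tool call to move; the robot and the scene stay as the last step left them, time stands still between calls to the robot, and variables do not carry over. Pictures are saved under pics/ and viewed, at most 10 in all, crops included, and the job is handed in when it is done.

Besides the shell and the picture viewer there is one more tool, called after "Call:" by a JSON object that holds its "fn" and its "kwargs". servo_tool: Moves the arm, as the interface text tells. Its arguments: {"type":"object","properties":{"plan":{"type":"array","items":{"type":"array","items":{"type":"number"}}},"force":{"type":"number"}},"required":["plan"]}

```bash
mkdir -p pics
cat > h.py <<'E'
import numpy as np, cv2, pickle
from station import ctrl
from scipy.spatial.transform import Rotation as R
def snap(n,f):
    c=ctrl.camera(n); cv2.imwrite(f'pics/{f}.png',c['pixels'][:,:,::-1]); pickle.dump(c,open(f'{f}.pkl','wb')); return c
def load(f): return pickle.load(open(f'{f}.pkl','rb'))
def pt(c,u,v,z=None):
    K=c['mtx'];P=c['pose']; d=np.array([(u-K[0,2])/K[0,0],-(v-K[1,2])/K[1,1],-1.])
    w=P[:3,:3]@d
    if z is None: s=c['z_map'][int(round(v)),int(round(u))]
    else: s=(z-P[2,3])/w[2]
    return P[:3,3]+s*w
def pix(c,p):
    q=c['pose'][:3,:3].T@(np.array(p)-c['pose'][:3,3]); K=c['mtx']
    return K[0,2]+K[0,0]*q[0]/-q[2], K[1,2]-K[1,1]*q[1]/-q[2]
def crop(c,u0,v0,u1,v1,s,f):
    im=cv2.resize(c['pixels'][v0:v1,u0:u1,::-1],None,fx=s,fy=s,interpolation=cv2.INTER_CUBIC); cv2.imwrite(f'pics/{f}.png',im)
def tool(dw):
    o=ctrl.get_obs(); return R.from_euler('xyz',o['eef_rot']).inv().apply(dw)
E
python3 - <<'E'
from h import *
o=ctrl.get_obs(); print(o)
for n in('top','scene'):
    c=snap(n,n+'0'); print(n,c['mtx'].tolist(),c['pose'].round(3).tolist())
a=load('top0')['pixels'];b=load('scene0')['pixels']
E
```

```text
{'time_s': 0.0, 'qpos': array([ 1.14139089e+00,  3.00466079e-01,  1.52160597e+00, -4.71429865e-06,
        1.32067388e+00, -6.66259123e-02]), 'joint_vel': array([ 6.55877463e-04, -2.30404271e-03,  7.40082581e-04, -7.79948139e-04,
       -5.29759810e-05, -1.84303325e-04]), 'tau': array([ 8.68230163e-04, -5.31795430e+01, -3.52741170e+01,  7.08779809e-02,
        2.43610900e-02, -6.57323335e-05]), 'ee_pos': array([0.19508681, 0.51395327, 0.20487855]), 'eef_rot': array([-3.14044163e+00, -7.22250953e-05,  2.77881425e+00]), 'force': array([0.15571257, 0.07593249, 0.09623679]), 'moment': array([-0.0065038 , -0.01326735, -0.00873631]), 'grip_force': 0.0, 'grip_width': 0.0940140472960986}
top [[464.1691646665143, 0.0, 277.8352457939512], [0.0, 464.1691646665143, 211.7543752243473], [0.0, 0.0, 1.0]] [[-0.007, 0.983, -0.184, 0.299], [-1.0, -0.01, -0.019, -0.04], [-0.02, 0.183, 0.983, 1.32], [0.0, 0.0, 0.0, 1.0]]
scene [[465.97552917010836, 0.0, 278.58251015322986], [0.0, 465.97552917010836, 209.2279376110829], [0.0, 0.0, 1.0]] [[-0.864, -0.324, 0.385, 1.098], [0.503, -0.562, 0.657, 0.921], [0.003, 0.761, 0.649, 1.013], [0.0, 0.0, 0.0, 1.0]]
```

View pics/top0.png

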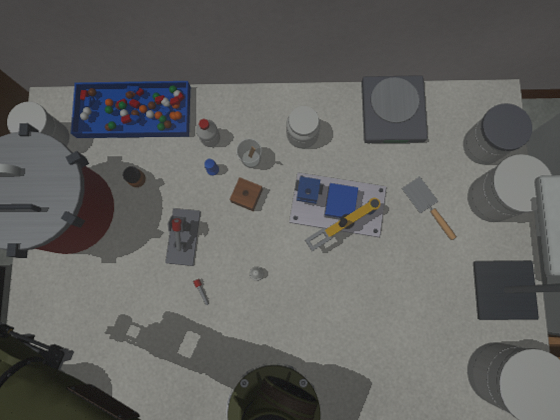

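View pics/scene0.png

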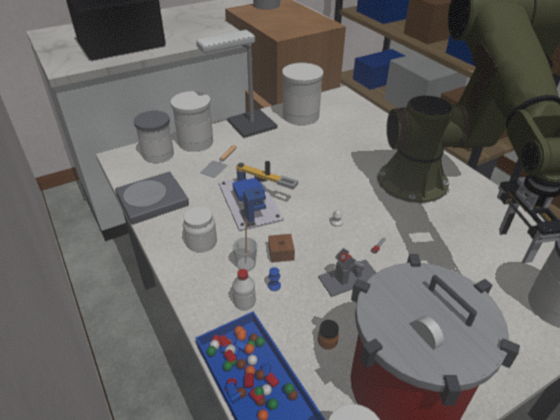

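Top view: there are two red-headed pins, one in the grey rack at about (180,225) and one lying loose at (200,290). The one in the rack fits the description (leaning at 45°). Frame is at (338,206), stand block at (246,193), and the bar is open with its lug at (322,238). Next I'll check an enlarged crop.

Run:
```python
from h import *
c=load('top0'); 
crop(c,160,160,260,310,5,'ca')
a=cv2.imread('pics/ca.png')[:600]; a=cv2.resize(c['pixels'][170:310,160:260,::-1],None,fx=4,fy=4,interpolation=3)
b=cv2.resize(c['pixels'][170:310,290:390,::-1],None,fx=4,fy=4,interpolation=3)
cv2.imwrite('pics/cb.png',np.clip(np.hstack([a,b]).astype(float)*1.6,0,255).astype('uint8'))
```

```text
(no output)
```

View pics/cb.png

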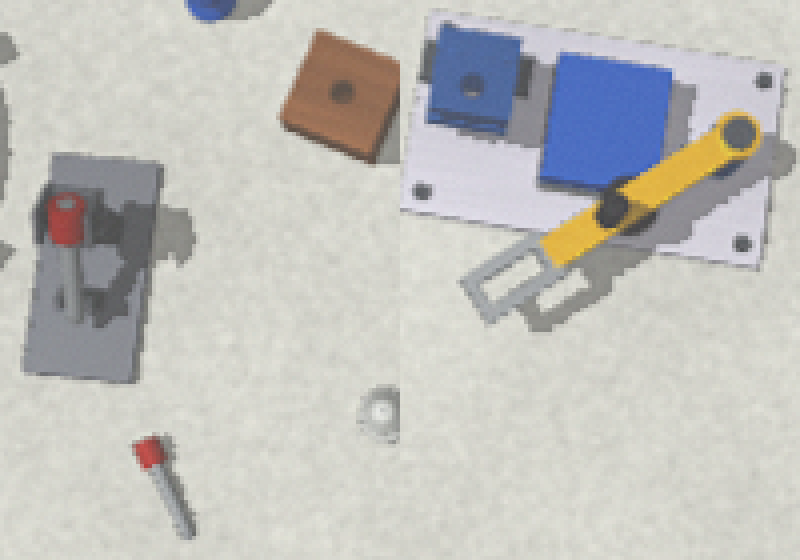

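The leaning pin at top px (176,225) is clearly thicker and longer than the loose one at (200,290), so the rack pin is the one I want. The fork hole shows at about (308,191), the stand hole at (245.8,192.8), the pivot at (374.5,203), the handle top at (343,222) and the slot at (318,240).

Run:
```python
from h import *
c=load('top0'); np.set_printoptions(precision=4,suppress=True)
L=lambda x,y,z:pt(c,160+x/4-.4,170+y/4-.4,z)
Rr=lambda x,y,z:pt(c,290+(x-400)/4-.4,170+y/4-.4,z)
print('stand',L(343,91,.045))
rk=[L(52,153,.008),L(162,163,.008),L(133,382,.008),L(22,372,.008)]
print('rack',np.mean(rk,0), [np.linalg.norm(rk[i]-rk[i-1]) for i in range(4)])
d=(rk[0]+rk[1]-rk[2]-rk[3]);print('rack yaw',np.arctan2(d[1],d[0]))
f=[Rr(428,10,.012),Rr(787,65,.012),Rr(760,270,.012)]
print('frame',(f[0]+f[2])/2,[np.linalg.norm(f[i+1]-f[i]) for i in(0,1)])
d=f[0]-f[1];yaw=np.arctan2(d[1],d[0])-np.pi/2;print('frame yaw y',yaw)
d=f[1]-f[2];print('frame yaw x',np.arctan2(d[1],d[0]))
print('fork hole',Rr(472,85,.11),'pivot',Rr(738,132,.097),'handle top',Rr(610,203,.142),'slot',Rr(508,282,.092))
print('shank top',L(68,245,.09),L(75,320,.03), 'headtop',L(66,203,.12))
for n,u,v in(('fork',308,188),('pivot',374,203),('handle',342.,221),('head',176,221),('lug',312,245)):
  print(n,pt(c,u,v))
```

```text
stand [0.5939 0.0755 0.045 ]
rack [0.4759 0.2576 0.008 ] [np.float64(0.1586399313166271), np.float64(0.08048518330925362), np.float64(0.15822542040949636), np.float64(0.07947698836594361)]
rack yaw -0.10282638816959618
frame [ 0.5639 -0.1864  0.012 ] [np.float64(0.26178697325757067), np.float64(0.15089007251223413)]
frame yaw y -0.16942290622235978
frame yaw x -0.1753110195099016
fork hole [ 0.5811 -0.0969  0.11  ] pivot [ 0.5498 -0.2749  0.097 ] handle top [ 0.495  -0.1824  0.142 ] slot [ 0.4508 -0.1192  0.092 ]
shank top [0.4795 0.2559 0.09  ] [0.4352 0.2636 0.03  ] headtop [0.503  0.2509 0.12  ]
fork [ 0.5893 -0.0982  0.1082]
pivot [ 0.5489 -0.2748  0.096 ]
handle [ 0.4931 -0.182   0.1429]
head [0.503  0.2536 0.1099]
lug [ 0.4383 -0.107   0.0873]
```

```bash
cat >> h.py <<'E'
def down(yang): # tool pointing down, tool y axis at world angle yang
    y=np.array([np.cos(yang),np.sin(yang),0]);z=np.array([0,0,-1.]);return R.from_matrix(np.c_[np.cross(y,z),y,z])
def plan(segs,grip,start=None):
    """segs: list of (pos,Rot,nrows)"""
    o=ctrl.get_obs()
    p,r=(o['ee_pos'],R.from_euler('xyz',o['eef_rot'])) if start is None else start
    rows=[]
    for P,Q,n in segs:
        P=np.array(P,float); p0,r0=p,r; rv=(r0.inv()*Q).as_rotvec()
        for i in range(1,n+1):
            pn=p0+(P-p0)*i/n; rn=r0*R.from_rotvec(rv*i/n)
            rows.append([grip,*(r.inv().apply(pn-p)).round(4),*((r.inv()*rn).as_rotvec()).round(3)])
            p,r=pn,rn
    for i,x in enumerate(rows): print([float(v)+0. for v in x],end=',' if i%8<7 else '\n\n')
    print()
    return p,r
E
python3 - <<'E'
from h import *
plan([((.4955,-.183,.205),down(np.radians(12)),16)],100)
E
```

```text
[100.0, -0.033, -0.0341, 0.0, 0.0, 0.0, 0.062],[100.0, -0.0351, -0.0319, 0.0, 0.0, 0.0, 0.062],[100.0, -0.037, -0.0297, 0.0, 0.0, 0.0, 0.062],[100.0, -0.0388, -0.0273, 0.0, 0.0, 0.0, 0.062],[100.0, -0.0404, -0.0249, 0.0, 0.0, 0.0, 0.062],[100.0, -0.0419, -0.0223, 0.0, 0.0, 0.0, 0.062],[100.0, -0.0432, -0.0196, 0.0, 0.0, 0.0, 0.062],[100.0, -0.0443, -0.0169, 0.0, 0.0, 0.0, 0.062]

[100.0, -0.0453, -0.0141, 0.0, 0.0, 0.0, 0.062],[100.0, -0.0461, -0.0112, 0.0, 0.0, 0.0, 0.062],[100.0, -0.0467, -0.0084, 0.0, 0.0, 0.0, 0.062],[100.0, -0.0471, -0.0054, 0.0, 0.0, 0.0, 0.062],[100.0, -0.0474, -0.0025, 0.0, 0.0, 0.0, 0.062],[100.0, -0.0474, 0.0005, 0.0, 0.0, 0.0, 0.062],[100.0, -0.0473, 0.0034, 0.0, 0.0, 0.0, 0.062],[100.0, -0.047, 0.0064, 0.0, 0.0, 0.0, 0.062]
```

Call:
{"fn": "servo_tool", "kwargs": {"plan": [[100, -0.033, -0.034, 0, 0, 0, 0.062], [100, -0.035, -0.032, 0, 0, 0, 0.062], [100, -0.037, -0.03, 0, 0, 0, 0.062], [100, -0.039, -0.027, 0, 0, 0, 0.062], [100, -0.04, -0.025, 0, 0, 0, 0.062], [100, -0.042, -0.022, 0, 0, 0, 0.062], [100, -0.043, -0.02, 0, 0, 0, 0.062], [100, -0.044, -0.017, 0, 0, 0, 0.062]]}}

```text
time_s: 1.1
ee_pos: [0.3454, 0.1646, 0.2054]
eef_rot: [3.142, 0.0, 2.281]
force: [0.2, 0.0, -0.3]
grip_width: 0.0939
grip_force: 0.0
```

Call:
{"fn": "servo_tool", "kwargs": {"plan": [[60, -0.045, -0.014, 0, 0, 0, 0.062], [60, -0.046, -0.011, 0, 0, 0, 0.062], [60, -0.047, -0.008, 0, 0, 0, 0.062], [60, -0.047, -0.005, 0, 0, 0, 0.062], [60, -0.047, -0.002, 0, 0, 0, 0.062], [60, -0.047, 0, 0, 0, 0, 0.062], [60, -0.047, 0.003, 0, 0, 0, 0.062], [60, -0.047, 0.006, 0, 0, 0, 0.062]]}}

```text
time_s: 2.1
ee_pos: [0.4969, -0.1817, 0.2052]
eef_rot: [-3.141, -0.0, 1.785]
force: [0.9, 0.3, 0.0]
grip_width: 0.0567
grip_force: 0.0
```

Run:
```python
from h import *
c=snap('wrist','w1'); o=ctrl.get_obs(); print(o['ee_pos'],o['eef_rot'],o['time_s'],o['grip_width']); print(c['pose'].round(3))
for n,p in(('handle',(.495,-.183,.142)),('fork',(.579,-.098,.11)),('slot',(.451,-.119,.092))): print(n,pix(c,p))
```

```text
[ 0.49798653 -0.18559714  0.20477237] [-3.14116752e+00  7.27104422e-04  1.77940065e+00] 2.15 0.05629846059374425
[[ 0.977 -0.207 -0.05   0.483]
 [ 0.213  0.949  0.232 -0.113]
 [-0.001 -0.237  0.971  0.384]
 [ 0.     0.     0.     1.   ]]
handle (np.float64(278.9871010045981), np.float64(224.2076594866549))
fork (np.float64(399.61486443520164), np.float64(138.1062541454955))
slot (np.float64(246.10736551933746), np.float64(129.85796504239448))
```

View pics/w1.png

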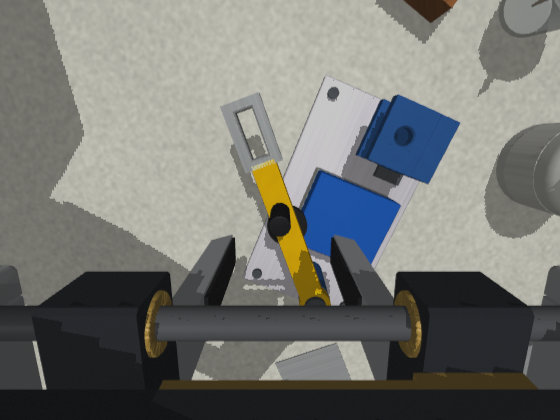

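Wrist view: handle top at about (279,226), where I predicted it. Fork hole at about (403,135), slot centre at about (252,136).

Run:
```python
from h import *
c=load('w1'); hole=pt(c,403,135,.11); print('hole',hole, 'handle',pt(c,279,226,.142))
g=cv2.cvtColor(c['pixels'],cv2.COLOR_RGB2GRAY)[115:155,380:425]
m=(g<np.median(g)*.6).astype('uint8'); n,l,s,ce=cv2.connectedComponentsWithStats(m); print(ce+[380,115],s)
P=np.array([.549,-.275]); yaw=-.171
def ah(a): 
    t=np.pi/2+yaw+a; return P+.105*np.array([np.cos(t),np.sin(t)])
o=ctrl.get_obs(); h=.5*(np.array([.495,-.183])+pt(c,279,226,.142)[:2])
a0=np.arctan2(h[1]-P[1],h[0]-P[0])-np.pi/2-yaw; print('a0',a0,ah(a0),h,ah(0))
q=down(np.radians(12)); s=plan([((*ah(a0),.205),q,1),((*ah(a0),.105),q,4),((*ah(a0),.105),q,3)],60)
y=lambda a: down(np.radians(12)-(a0/2-a)*0.6)
segs=[((*ah(a0+(0.03-a0)*i/12),.105),down(np.radians(12)-.28*i/12),1) for i in range(1,13)]
plan(segs,0,s)
```

```text
hole [ 0.5809965  -0.09498824  0.11      ] handle [ 0.49531759 -0.18442968  0.142     ]
[[402.33898305 134.84079903]
 [382.84       121.68      ]
 [408.51898734 135.20253165]
 [395.84210526 135.68421053]] [[   0    0   45   40 1652]
 [   0    0    8   17   50]
 [  24   12    9   18   79]
 [  15   17    3    8   19]]
a0 0.7038956291845253 [ 0.49565689 -0.18455934] [ 0.4951588  -0.18371484] [ 0.56686762 -0.17153142]
[60.0, 0.0015, -0.0021, -0.0002, 0.0, 0.001, -0.001],[60.0, 0.0, 0.0, 0.025, 0.0, 0.0, 0.0],[60.0, 0.0, 0.0, 0.025, 0.0, 0.0, 0.0],[60.0, 0.0, 0.0, 0.025, 0.0, 0.0, 0.0],[60.0, 0.0, 0.0, 0.025, 0.0, 0.0, 0.0],[60.0, 0.0, 0.0, 0.0, 0.0, 0.0, 0.0],[60.0, 0.0, 0.0, 0.0, 0.0, 0.0, 0.0],[60.0, 0.0, 0.0, 0.0, 0.0, 0.0, 0.0]


[0.0, 0.0017, 0.0056, 0.0, 0.0, 0.0, 0.023],[0.0, 0.0015, 0.0057, 0.0, 0.0, 0.0, 0.023],[0.0, 0.0013, 0.0057, 0.0, 0.0, 0.0, 0.023],[0.0, 0.0012, 0.0058, 0.0, 0.0, 0.0, 0.023],[0.0, 0.001, 0.0058, 0.0, 0.0, 0.0, 0.023],[0.0, 0.0008, 0.0058, 0.0, 0.0, 0.0, 0.023],[0.0, 0.0006, 0.0059, 0.0, 0.0, 0.0, 0.023],[0.0, 0.0004, 0.0059, 0.0, 0.0, 0.0, 0.023]

[0.0, 0.0002, 0.0059, 0.0, 0.0, 0.0, 0.023],[0.0, 0.0, 0.0059, 0.0, 0.0, 0.0, 0.023],[0.0, -0.0002, 0.0059, 0.0, 0.0, 0.0, 0.023],[0.0, -0.0004, 0.0059, 0.0, 0.0, 0.0, 0.023],
```

Call:
{"fn": "servo_tool", "kwargs": {"plan": [[60, 0.0015, -0.002, 0, 0, 0, 0], [60, 0, 0, 0.03, 0, 0, 0], [60, 0, 0, 0.035, 0, 0, 0], [60, 0, 0, 0.035, 0, 0, 0], [0, 0, 0, 0, 0, 0, 0], [0, 0, 0, 0, 0, 0, 0], [0, 0, 0, 0, 0, 0, 0], [0, 0, 0, 0, 0, 0, 0]], "force": 15}}

```text
time_s: 3.15
ee_pos: [0.4946, -0.1792, 0.1064]
eef_rot: [3.14, 0.001, 1.787]
force: [-0.1, 0.6, -0.2]
grip_width: 0.0198
grip_force: 0.0
```

Call:
{"fn": "servo_tool", "kwargs": {"plan": [[0, 0.0017, 0.0056, 0, 0, 0, 0.023], [0, 0.0015, 0.0057, 0, 0, 0, 0.023], [0, 0.0013, 0.0057, 0, 0, 0, 0.023], [0, 0.0012, 0.0058, 0, 0, 0, 0.023], [0, 0.001, 0.0058, 0, 0, 0, 0.023], [0, 0.0008, 0.0058, 0, 0, 0, 0.023], [0, 0.0006, 0.0059, 0, 0, 0, 0.023], [0, 0.0004, 0.0059, 0, 0, 0, 0.023]]}}

```text
time_s: 4.15
ee_pos: [0.5381, -0.1631, 0.106]
eef_rot: [-3.14, -0.002, 1.602]
force: [-9.3, 12.0, 9.4]
grip_width: 0.0174
grip_force: 15.4
```

Call:
{"fn": "servo_tool", "kwargs": {"plan": [[0, -0.001, 0.006, 0, 0, 0, 0.023], [0, -0.001, 0.006, 0, 0, 0, 0.023], [0, -0.001, 0.006, 0, 0, 0, 0.023], [0, -0.001, 0.004, 0, 0, 0, 0.023], [0, 0, 0, 0, 0, 0, 0], [0, 0, 0, 0, 0, 0, 0], [0, 0, 0, 0, 0, 0, 0], [0, 0, 0, 0, 0, 0, 0]]}}

```text
time_s: 5.15
ee_pos: [0.561, -0.1663, 0.1059]
eef_rot: [3.142, -0.003, 1.512]
force: [1.8, 14.4, 2.5]
grip_width: 0.0177
grip_force: 15.0
```

Run:
```python
from h import *
c=snap('wrist','w2');t=snap('top','t2'); o=ctrl.get_obs(); print(o['ee_pos'],o['eef_rot'],o['time_s'],o['force'])
a=cv2.resize(t['pixels'][165:265,290:400,::-1],None,fx=4,fy=4,interpolation=3)
b=cv2.resize(c['pixels'][60:260,220:460,::-1],None,fx=1.6,fy=2,interpolation=3)
cv2.imwrite('pics/c2.png',np.clip(np.hstack([a[:400,:400],b[:400]]).astype(float)*1.5,0,255).astype('uint8'))
```

```text
[ 0.56100555 -0.1662413   0.10584211] [ 3.14155537 -0.00326925  1.51157013] 5.25 [ 1.14448407 15.96652724  2.33383585]
```

View pics/c2.png

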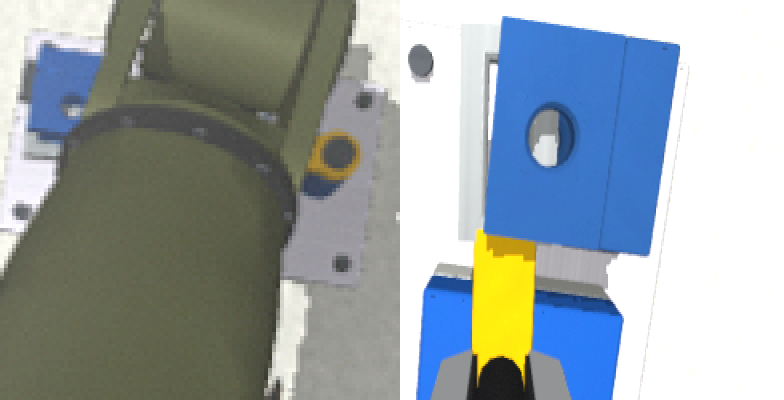

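Top view is blocked by the arm. The wrist crop shows the bar almost shut. The fork hole is at wrist px (314,128), with the lug's slot edge showing on its right.

Run:
```python
from h import *
c=load('w2'); P=np.array([.549,-.275])
h=pt(c,314.4-.3,128.5-.3,.11); print('hole',h)
b=pt(c,285,178,.092); b2=pt(c,284,225,.092); print(b,b2)
for q in (b,): d=q[:2]-P; print('bar angle',np.arctan2(d[1],d[0])-np.pi/2+.171)
d=h[:2]-P; print('hole angle',np.arctan2(d[1],d[0])-np.pi/2+.171,np.linalg.norm(d))
# bar edges at several rows via yellow mask
px=c['pixels'].astype(int)
for v in (185,195,205,215,225):
    r=px[v,220:460]; m=np.where((r[:,0]>r[:,2]*2)&(r[:,0]>60))[0]+220
    if len(m): print(v,m.min(),m.max(),pt(c,(m.min()+m.max())/2,v,.092))
o=ctrl.get_obs(); d=o['ee_pos'][:2]-P; print('tool angle',np.arctan2(d[1],d[0])-np.pi/2+.171)
```

```text
hole [ 0.5820701  -0.09569972  0.11      ]
[ 0.56523679 -0.12368108  0.092     ] [ 0.56293474 -0.15308479  0.092     ]
bar angle 0.06410723097526369
hole angle -0.011390003563747558 0.18232449934043102
185 266 304 [ 0.56499411 -0.12793638  0.092     ]
195 266 304 [ 0.56464305 -0.13409221  0.092     ]
205 265 303 [ 0.56367297 -0.14030422  0.092     ]
215 265 302 [ 0.56299744 -0.14662814  0.092     ]
225 265 302 [ 0.56262319 -0.15306651  0.092     ]
tool angle 0.06105803843776389
```

Call:
{"fn": "servo_tool", "kwargs": {"plan": [[0, 0, 0.003, 0, 0, 0, 0.02], [0, 0, 0.003, 0, 0, 0, 0.02], [0, 0, 0.002, 0, 0, 0, 0.02], [0, 0, 0, 0, 0, 0, 0.02], [0, 0, 0, 0, 0, 0, 0], [0, 0, 0, 0, 0, 0, 0], [0, 0, 0, 0, 0, 0, 0], [0, 0, 0, 0, 0, 0, 0]]}}

```text
time_s: 6.25
ee_pos: [0.5688, -0.1673, 0.1058]
eef_rot: [-3.141, -0.003, 1.431]
force: [-0.7, 12.5, 3.1]
grip_width: 0.0179
grip_force: 15.0
```

```bash
cat >> h.py <<'E'
def bar(c):
    P=np.array([.549,-.275]); px=c['pixels'].astype(int)
    for v in (185,195,205,215,225):
        r=px[v,220:460]; m=np.where((r[:,0]>r[:,2]*2)&(r[:,0]>60))[0]+220
        if len(m): w=pt(c,(m.min()+m.max())/2,v,.092); d=w[:2]-P; print(v,m.min(),m.max(),'bar',np.arctan2(d[1],d[0])-np.pi/2+.171)
E
python3 - <<'E'
from h import *
c=snap('wrist','w3'); o=ctrl.get_obs(); print(o['ee_pos'],o['eef_rot'],o['time_s'],o['force']); bar(c)
P=np.array([.549,-.275]);d=o['ee_pos'][:2]-P; print('tool angle',np.arctan2(d[1],d[0])-np.pi/2+.171)
cv2.imwrite('pics/c3.png',np.clip(cv2.resize(c['pixels'][60:260,220:460,::-1],None,fx=3,fy=3,interpolation=3).astype(float)*1.3,0,255).astype('uint8'))
E
```

```text
[ 0.56881663 -0.16730198  0.10584175] [-3.14116355e+00 -2.60093661e-03  1.43139141e+00] 6.3 [-0.81549897 12.8342023   3.61954991]
185 266 303 bar -0.008343087938378596
195 265 303 bar -0.008013864414679467
205 265 303 bar -0.009914151242108177
215 265 302 bar -0.009637126140735336
225 265 302 bar -0.011865817301472542
tool angle -0.010966453793364944
```

View pics/c3.png

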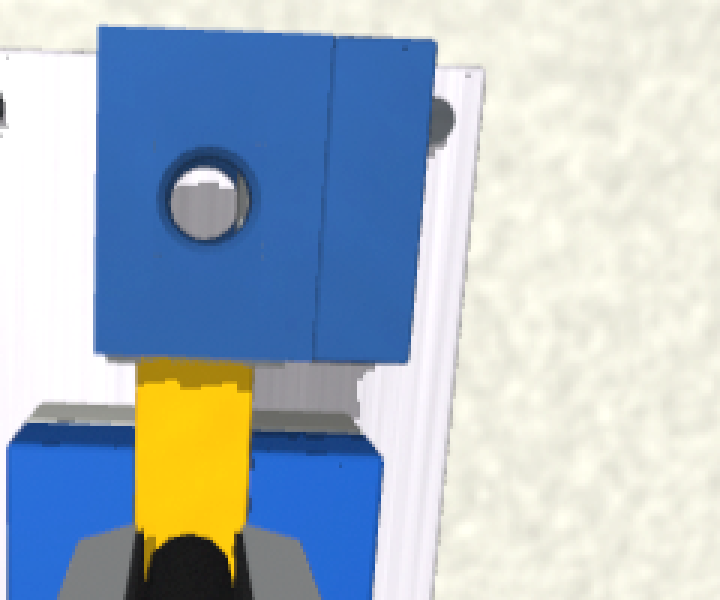

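Bar is aligned: its angle agrees with the hole direction to within 0.3 mm. Hole at wrist px (289.3,125.7).

Run:
```python
from h import *
c=load('w3'); print('hole',pt(c,289.1,125.4,.11))
o=ctrl.get_obs(); r=R.from_euler('xyz',o['eef_rot']);p=o['ee_pos']
s=plan([(p,r,2),((.5685,-.17,.205),r,3),((.467,.2595,.2),down(1.468),11)],45)
```

```text
hole [ 0.58245714 -0.09538578  0.11      ]
[45.0, 0.0, 0.0, 0.0, 0.0, 0.0, 0.0],[45.0, 0.0, 0.0, 0.0, 0.0, 0.0, 0.0],[45.0, -0.0008, 0.0, -0.0331, 0.0, 0.0, 0.0],[45.0, -0.0008, 0.0, -0.0331, 0.0, 0.0, 0.0],[45.0, -0.0008, 0.0, -0.0331, 0.0, 0.0, 0.0],[45.0, 0.0374, -0.0146, 0.0006, 0.0, 0.0, -0.146],[45.0, 0.0391, -0.009, 0.0006, 0.0, 0.0, -0.146],[45.0, 0.04, -0.0032, 0.0005, 0.0, 0.0, -0.146]

[45.0, 0.04, 0.0027, 0.0005, 0.0, 0.0, -0.146],[45.0, 0.0392, 0.0085, 0.0005, 0.0, 0.0, -0.146],[45.0, 0.0376, 0.0141, 0.0005, 0.0, 0.0, -0.146],[45.0, 0.0351, 0.0194, 0.0005, 0.0, 0.0, -0.146],[45.0, 0.0319, 0.0243, 0.0005, 0.0, 0.0, -0.146],[45.0, 0.028, 0.0287, 0.0005, 0.0, 0.0, -0.146],[45.0, 0.0235, 0.0325, 0.0005, 0.0, 0.0, -0.146],[45.0, 0.0186, 0.0356, 0.0005, 0.0, 0.0, -0.146]
```

Call:
{"fn": "servo_tool", "kwargs": {"plan": [[45, 0, 0, 0, 0, 0, 0], [45, 0, 0, 0, 0, 0, 0], [45, -0.001, 0, -0.03, 0, 0, 0], [45, -0.001, 0, -0.035, 0, 0, 0], [45, -0.001, 0, -0.035, 0, 0, 0], [45, 0.037, -0.0146, 0, 0, 0, -0.146], [45, 0.039, -0.009, 0, 0, 0, -0.146], [45, 0.04, -0.003, 0, 0, 0, -0.146]]}}

```text
time_s: 7.3
ee_pos: [0.5403, -0.0546, 0.2056]
eef_rot: [3.141, 0.0, 1.873]
force: [0.9, 0.7, -0.1]
grip_width: 0.0422
grip_force: 0.0
```

Call:
{"fn": "servo_tool", "kwargs": {"plan": [[45, 0.04, 0.0027, 0, 0, 0, -0.146], [45, 0.039, 0.0085, 0, 0, 0, -0.146], [45, 0.0376, 0.014, 0, 0, 0, -0.146], [45, 0.035, 0.0194, 0, 0, 0, -0.146], [45, 0.032, 0.0243, 0, 0, 0, -0.146], [45, 0.028, 0.0287, 0, 0, 0, -0.146], [45, 0.0235, 0.0325, 0, 0, 0, -0.146], [45, 0.0186, 0.0356, 0, 0, 0, -0.146]]}}

```text
time_s: 8.3
ee_pos: [0.4671, 0.2579, 0.2057]
eef_rot: [3.142, 0.0, 3.041]
force: [0.4, -0.0, 0.1]
grip_width: 0.0423
grip_force: 0.0
```

Run:
```python
from h import *
for i in range(3): c=snap('wrist','w4')
t=snap('top','t4'); o=ctrl.get_obs(); print(o['ee_pos'],o['eef_rot'],o['time_s'],o['joint_vel'].max())
print('shank pred',pix(c,(.4666,.2595,.069)), 'head',pix(c,(.506,.2554,.1016)))
a=cv2.resize(t['pixels'][170:230,290:390,::-1],None,fx=4,fy=4,interpolation=3)
cv2.imwrite('pics/c4.png',np.clip(np.vstack([c['pixels'][:,:,::-1],np.pad(a[:180],((0,0),(0,160),(0,0)))]).astype(float)*1.3,0,255).astype('uint8'))
```

```text
[0.46728669 0.25686524 0.20544093] [-3.14136253e+00  1.31446295e-04  3.03643120e+00] 8.5 0.004679996577793642
shank pred (np.float64(280.8272953255342), np.float64(200.94815092283008)) head (np.float64(280.4703711069995), np.float64(249.83178189386862))
```

View pics/c4.png

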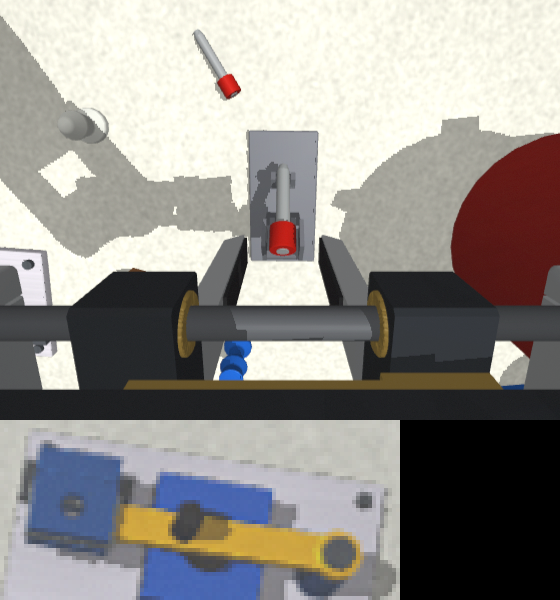

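Wrist view: shank at (283,165–215), head top at (283,250), with the finger midline at about 283, so the tool is lined up across the pin. The top crop shows the bar shut under the fork.

Run:
```python
from h import *
c=load('w4'); o=ctrl.get_obs(); tcp=o['ee_pos']
print('tcp pix',pix(c,tcp), pix(c,tcp-[0,0,.1]))
a=pt(c,283.3,200.9,.069);b=pt(c,283,250,.1016);print(a,b)
t=pt(c,283.5,166,.03);print('lower',t)
q=down(1.468)
tgt=[.465,float(a[1]),.062-.019]
print(tgt); s=plan([((tgt[0],tgt[1],.1),q,4),((tgt[0],tgt[1],tgt[2]),q,4)],45)
u=np.array(tgt);
# lift, then go to stand, tilt
hd=-.103; S=np.array([.5939,.0755])
```

```text
tcp pix (np.float64(275.4396679929669), np.float64(251.593016023713)) (np.float64(277.7807924684758), np.float64(210.65232007043807))
[0.46679337 0.26197357 0.069     ] [0.50639738 0.25773493 0.1016    ]
lower [0.43623695 0.26528696 0.03      ]
[0.465, 0.26197357203826643, 0.043]
[45.0, 0.0007, 0.0012, 0.0264, 0.0, 0.0, -0.001],[45.0, 0.0007, 0.0012, 0.0264, 0.0, 0.0, -0.001],[45.0, 0.0007, 0.0012, 0.0264, 0.0, 0.0, -0.001],[45.0, 0.0007, 0.0012, 0.0264, 0.0, 0.0, -0.001],[45.0, 0.0, 0.0, 0.0142, 0.0, 0.0, 0.0],[45.0, 0.0, 0.0, 0.0142, 0.0, 0.0, 0.0],[45.0, 0.0, 0.0, 0.0143, 0.0, 0.0, 0.0],[45.0, 0.0, 0.0, 0.0142, 0.0, 0.0, 0.0]
```

Call:
{"fn": "servo_tool", "kwargs": {"plan": [[45, 0.0005, 0.0006, 0.026, 0, 0, 0], [45, 0.0005, 0.0006, 0.026, 0, 0, 0], [45, 0.0005, 0, 0.026, 0, 0, 0], [45, 0, 0, 0.026, 0, 0, 0], [45, 0, 0, 0.02, 0, 0, 0], [45, 0, 0, 0.02, 0, 0, 0], [45, 0, 0, 0.018, 0, 0, 0], [45, 0, 0, 0, 0, 0, 0]]}}

```text
time_s: 9.5
ee_pos: [0.4657, 0.2573, 0.0425]
eef_rot: [-3.14, -0.002, 3.035]
force: [-0.2, -0.1, 0.5]
grip_width: 0.0424
grip_force: 0.0
```

Call:
{"fn": "servo_tool", "kwargs": {"plan": [[0, 0, 0, 0, 0, 0, 0], [0, 0, 0, 0, 0, 0, 0], [0, 0, 0, 0, 0, 0, 0], [0, 0, 0, 0, 0, 0, 0], [0, 0, 0, 0, 0, 0, 0], [0, 0, 0, 0, 0, 0, 0], [0, 0, 0, 0, 0, 0, 0], [0, 0, 0, 0, 0, 0, 0]], "force": 6}}

```text
time_s: 10.5
ee_pos: [0.4662, 0.2583, 0.0438]
eef_rot: [3.141, 0.001, 3.037]
force: [0.8, 1.5, 6.2]
grip_width: 0.0138
grip_force: 6.0
```

Run:
```python
from h import *
c=load('t4')
def dark(c,u,v,w,z,k):
    g=c['pixels'][v-w:v+w+1,u-w:u+w+1].max(2).astype(float); wt=np.clip(np.median(g)*k-g,0,None)
    vv,uu=np.mgrid[v-w:v+w+1,u-w:u+w+1]; U,V=(wt*uu).sum()/wt.sum(),(wt*vv).sum()/wt.sum(); print(U,V,(wt>0).sum(),pt(c,U,V,z))
for n in('top0','t4'):
    c=load(n); dark(c,245,192,4,.045,.75); dark(c,308,191,4,.11,.75)
c=load('scene0'); dark(c,282,241,5,.045,.75)
print('scene hole pred',pix(c,(.5939,.0755,.045)))
h=-.103; k=np.array([np.cos(h),np.sin(h),0]); zt=(k+[0,0,-1])/2**.5; yt=np.array([-k[1],k[0],0]); T=R.from_matrix(np.c_[np.cross(yt,zt),yt,zt])
S=np.array([.5939,.0755]); o=ctrl.get_obs(); r=R.from_euler('xyz',o['eef_rot'])
p=o['ee_pos']; print(p)
s=plan([(p,r,2),(p+[0,0,.1],r,4),(np.r_[S,.112]+.019*zt,T,10)],0)
print(s[0])
```

```text
244.90530303030303 192.07954545454547 16 [0.59468571 0.07678581 0.045     ]
307.68674698795184 191.12048192771084 9 [ 0.58034646 -0.09714354  0.11      ]
244.8426966292135 192.01685393258427 14 [0.59486912 0.07696393 0.045     ]
307.4222222222222 191.06222222222223 11 [ 0.58051407 -0.09644068  0.11      ]
281.7692307692308 242.65384615384616 6 [0.5927478  0.07712201 0.045     ]
scene hole pred (np.float64(281.1548816652783), np.float64(242.45682297473846))
[0.46623707 0.25834874 0.04380005]
[0.0, 0.0, 0.0, 0.0, 0.0, 0.0, 0.0],[0.0, 0.0, 0.0, 0.0, 0.0, 0.0, 0.0],[0.0, 0.0, 0.0, -0.025, 0.0, 0.0, 0.0],[0.0, 0.0, 0.0, -0.025, 0.0, 0.0, 0.0],[0.0, 0.0, 0.0, -0.025, 0.0, 0.0, 0.0],[0.0, 0.0, 0.0, -0.025, 0.0, 0.0, 0.0],[0.0, -0.0159, -0.0169, 0.0045, 0.0, -0.078, 0.0],[0.0, -0.0155, -0.0169, 0.0058, 0.0, -0.078, 0.0]

[0.0, -0.015, -0.0169, 0.007, 0.0, -0.078, 0.0],[0.0, -0.0144, -0.0169, 0.0081, 0.0, -0.078, 0.0],[0.0, -0.0138, -0.0169, 0.0092, 0.0, -0.078, 0.0],[0.0, -0.013, -0.0169, 0.0103, 0.0, -0.078, 0.0],[0.0, -0.0121, -0.0169, 0.0113, 0.0, -0.078, 0.0],[0.0, -0.0112, -0.0169, 0.0122, 0.0, -0.078, 0.0],[0.0, -0.0102, -0.0169, 0.013, 0.0, -0.078, 0.0],[0.0, -0.0092, -0.0169, 0.0138, 0.0, -0.078, 0.0]


[0.60726383 0.07411864 0.09856497]
```

Call:
{"fn": "servo_tool", "kwargs": {"plan": [[0, 0, 0, 0, 0, 0, 0], [0, 0, 0, 0, 0, 0, 0], [0, 0, 0, -0.02, 0, 0, 0], [0, 0, 0, -0.025, 0, 0, 0], [0, 0, 0, -0.025, 0, 0, 0], [0, 0, 0, -0.03, 0, 0, 0], [0, -0.0159, -0.0168, 0.0045, 0, -0.078, 0], [0, -0.0155, -0.0168, 0.0058, 0, -0.078, 0]], "force": 30}}

```text
time_s: 11.5
ee_pos: [0.4943, 0.2208, 0.1341]
eef_rot: [-3.141, 0.158, 3.037]
force: [0.4, 0.5, -1.8]
grip_width: 0.0132
grip_force: 30.0
```

Call:
{"fn": "servo_tool", "kwargs": {"plan": [[0, -0.015, -0.0168, 0.007, 0, -0.078, 0], [0, -0.0144, -0.0168, 0.0081, 0, -0.078, 0], [0, -0.0138, -0.0168, 0.0092, 0, -0.078, 0], [0, -0.013, -0.0168, 0.0103, 0, -0.078, 0], [0, -0.0121, -0.0168, 0.0113, 0, -0.078, 0], [0, -0.0112, -0.0168, 0.0122, 0, -0.078, 0], [0, -0.0102, -0.0168, 0.013, 0, -0.078, 0], [0, -0.0092, -0.0168, 0.0138, 0, -0.078, 0]]}}

```text
time_s: 12.5
ee_pos: [0.6081, 0.0727, 0.1034]
eef_rot: [3.13, 0.764, 3.028]
force: [8.1, -9.2, 6.4]
grip_width: 0.0134
grip_force: 30.2
```

Run:
```python
from h import *
for i in range(2): t=snap('scene','s5')
c=snap('wrist','w5'); t2=snap('top','t5'); o=ctrl.get_obs(); print(o['ee_pos'],o['eef_rot'],o['time_s'],o['grip_width'],o['force'])
z=R.from_euler('xyz',o['eef_rot']).as_matrix()[:,2]; print('z',z,'grasp',o['ee_pos']-.019*z)
u,v=map(int,pix(t,(.594,.0762,.08)))
a=cv2.resize(t['pixels'][v-50:v+30,u-50:u+50,::-1],None,fx=4,fy=4,interpolation=3)
cv2.imwrite('pics/c5.png',np.hstack([a,cv2.resize(c['pixels'][:,:,::-1],(400,320))]))
```

```text
[0.60867687 0.07258441 0.10460777] [-3.13887381  0.76528899  3.04498036] 12.7 0.013437261558732642 [ 0.21782165  1.32446915 -0.92142171]
z [ 0.68925012 -0.06952957 -0.72117953] grasp [0.59558112 0.07390547 0.11831018]
```

View pics/c5.png

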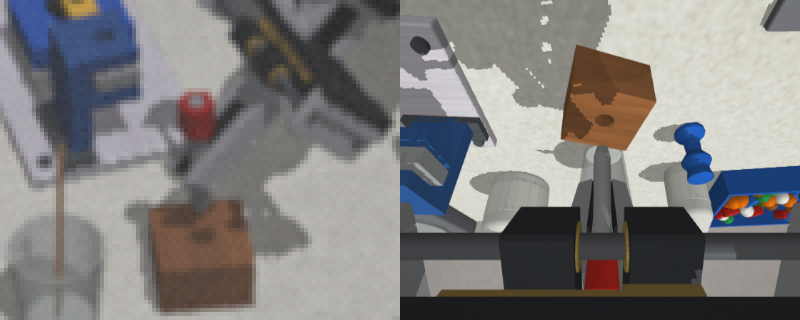

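Scene crop: the pin hangs upright, tip at crop (200,207), hole at crop (203,238). The wrist part confirms the pin sits between the pads above the hole.

Run:
```python
from h import *
t=load('s5'); u,v=map(int,pix(t,(.594,.0762,.08))); print('obs tip',u-50+200/4,v-50+207/4,'obs hole',u-50+203/4,v-50+237/4)
o=ctrl.get_obs(); r=R.from_euler('xyz',o['eef_rot']); z=r.as_matrix()[:,2]; g=o['ee_pos']-.019*z
print('pred tip',pix(t,g-[0,0,.045]),'pred hole',pix(t,(.594,.0762,.045)))
h=-.103; k=np.array([np.cos(h),np.sin(h),0]); zt=(k+[0,0,-1])/2**.5; yt=np.array([-k[1],k[0],0]); T=R.from_matrix(np.c_[np.cross(yt,zt),yt,zt])
S=np.array([.594,.0762])
s=plan([(np.r_[S,.114]+.019*zt,T,3),(np.r_[S,.085]+.019*zt,T,5)],0); s=plan([(np.r_[S,.072]+.019*zt,T,5)],0,s)
```

```text
obs tip 281.0 235.75 obs hole 281.75 243.25
pred tip (np.float64(280.44607371998706), np.float64(235.39075416237242)) pred hole (np.float64(281.24572422386115), np.float64(242.61292973379653))
[0.0, 0.0013, 0.0007, 0.0006, 0.001, -0.007, 0.002],[0.0, 0.0013, 0.0007, 0.0006, 0.001, -0.007, 0.002],[0.0, 0.0013, 0.0007, 0.0006, 0.001, -0.007, 0.002],[0.0, 0.0041, 0.0, 0.0041, 0.0, 0.0, 0.0],[0.0, 0.0041, 0.0, 0.0041, 0.0, 0.0, 0.0],[0.0, 0.0041, 0.0, 0.0041, 0.0, 0.0, 0.0],[0.0, 0.0041, 0.0, 0.0041, 0.0, 0.0, 0.0],[0.0, 0.0041, 0.0, 0.0041, 0.0, 0.0, 0.0]


[0.0, 0.0018, 0.0, 0.0018, 0.0, 0.0, 0.0],[0.0, 0.0018, 0.0, 0.0018, 0.0, 0.0, 0.0],[0.0, 0.0018, 0.0, 0.0018, 0.0, 0.0, 0.0],[0.0, 0.0018, 0.0, 0.0018, 0.0, 0.0, 0.0],[0.0, 0.0018, 0.0, 0.0018, 0.0, 0.0, 0.0],
```

Call:
{"fn": "servo_tool", "kwargs": {"plan": [[0, 0.0013, 0.0007, 0.0006, 0, -0.007, 0], [0, 0.0013, 0.0007, 0.0006, 0, -0.007, 0], [0, 0.0013, 0.0007, 0.0006, 0, -0.007, 0], [0, 0.0041, 0, 0.0041, 0, 0, 0], [0, 0.0041, 0, 0.0041, 0, 0, 0], [0, 0.0041, 0, 0.0041, 0, 0, 0], [0, 0.0041, 0, 0.0041, 0, 0, 0], [0, 0.0041, 0, 0.0041, 0, 0, 0]]}}

```text
time_s: 13.7
ee_pos: [0.613, 0.0716, 0.0899]
eef_rot: [3.126, 0.751, 3.037]
force: [-0.1, -0.7, -1.1]
grip_width: 0.0133
grip_force: 30.0
```

Call:
{"fn": "servo_tool", "kwargs": {"plan": [[0, 0.0018, 0, 0.0018, 0, 0, 0], [0, 0.0018, 0, 0.0018, 0, 0, 0], [0, 0.0018, 0, 0.0018, 0, 0, 0], [0, 0.0018, 0, 0.0018, 0, 0, 0], [0, 0.0018, 0, 0.0018, 0, 0, 0], [0, 0, 0, 0, 0, 0, 0], [0, 0, 0, 0, 0, 0, 0], [0, 0, 0, 0, 0, 0, 0]]}}

```text
time_s: 14.7
ee_pos: [0.6142, 0.0709, 0.0822]
eef_rot: [3.123, 0.742, 3.037]
force: [0.3, 1.0, -1.1]
grip_width: 0.0134
grip_force: 30.0
```

Run:
```python
from h import *
o=ctrl.get_obs(); r=R.from_euler('xyz',o['eef_rot']); z=r.as_matrix()[:,2]; print(o['force'],'grasp',o['ee_pos']-.019*z,z,o['time_s'])
```

```text
[ 0.30274849  1.01339527 -1.1435074 ] grasp [0.60135794 0.07188327 0.09621843] [ 0.67384322 -0.05191385 -0.73704835] 14.7
```

Run:
```python
from h import *
o=ctrl.get_obs(); print(o['qpos'],o['tau'],o['joint_vel'])
```

```text
[ 0.11098383  0.34462713  1.98898934 -1.04030399  0.14686739 -0.37588085] [-7.58233946e-03 -4.73740304e+01 -2.68142509e+01 -2.72014132e-01
 -7.36182388e-01 -1.00455023e-02] [ 9.37883466e-04 -1.32330521e-04 -1.47098260e-04  9.34614574e-04
 -1.38003180e-03  8.79914394e-05]
```

```bash
cat >> h.py <<'E'
def tilt(h,a):
    k=np.array([np.cos(h),np.sin(h),0]); zt=np.sin(a)*k-np.cos(a)*np.array([0,0,1.]); yt=np.array([-k[1],k[0],0]); return R.from_matrix(np.c_[np.cross(yt,zt),yt,zt]),zt
def G(g,h,a,n): T,z=tilt(h,a); return (np.array(g)+.019*z,T,n)
E
python3 - <<'E'
from h import *
S=(.594,.0762); d=np.radians
plan([G((.594,.0762,.16),-.05,d(12),5),G((*S,.16),.6,d(12),5),G((*S,.118),.6,d(45),6)],0)
E
```

```text
[0.0, -0.0055, 0.0009, -0.011, -0.001, 0.107, -0.009],[0.0, -0.0044, 0.0009, -0.0115, -0.001, 0.107, -0.009],[0.0, -0.0031, 0.0008, -0.0119, -0.001, 0.107, -0.009],[0.0, -0.0018, 0.0008, -0.0122, -0.001, 0.107, -0.009],[0.0, -0.0005, 0.0008, -0.0123, -0.001, 0.107, -0.009],[0.0, 0.0002, 0.0005, 0.0, -0.027, 0.0, -0.127],[0.0, 0.0001, 0.0005, 0.0, -0.027, 0.0, -0.127],[0.0, 0.0, 0.0005, 0.0, -0.027, 0.0, -0.127]

[0.0, 0.0, 0.0005, 0.0, -0.027, 0.0, -0.127],[0.0, -0.0001, 0.0005, 0.0, -0.027, 0.0, -0.127],[0.0, -0.0003, 0.0, 0.0063, 0.0, -0.096, 0.0],[0.0, 0.0003, 0.0, 0.0063, 0.0, -0.096, 0.0],[0.0, 0.0009, 0.0, 0.0063, 0.0, -0.096, 0.0],[0.0, 0.0015, 0.0, 0.0062, 0.0, -0.096, 0.0],[0.0, 0.0021, 0.0, 0.006, 0.0, -0.096, 0.0],[0.0, 0.0027, 0.0, 0.0057, 0.0, -0.096, 0.0]
```

Call:
{"fn": "servo_tool", "kwargs": {"plan": [[0, -0.0055, 0.0009, -0.011, 0, 0.107, -0.009], [0, -0.0044, 0.0009, -0.0115, 0, 0.107, -0.009], [0, -0.0031, 0.0008, -0.012, 0, 0.107, -0.009], [0, -0.0018, 0.0008, -0.012, 0, 0.107, -0.009], [0, -0.0005, 0.0008, -0.012, 0, 0.107, -0.009], [0, 0, 0.0005, 0, -0.027, 0, -0.127], [0, 0, 0.0005, 0, -0.027, 0, -0.127], [0, 0, 0.0005, 0, -0.027, 0, -0.127]]}}

```text
time_s: 15.7
ee_pos: [0.5996, 0.0681, 0.1295]
eef_rot: [-3.066, 0.301, -2.815]
force: [0.4, 1.0, -1.1]
grip_width: 0.0131
grip_force: 30.0
```

Call:
{"fn": "servo_tool", "kwargs": {"plan": [[0, 0, 0.0005, 0, -0.027, 0, -0.127], [0, 0, 0.0005, 0, -0.027, 0, -0.127], [0, 0, 0, 0.0063, 0, -0.096, 0], [0, 0, 0, 0.0063, 0, -0.096, 0], [0, 0.001, 0, 0.0063, 0, -0.096, 0], [0, 0.0015, 0, 0.0062, 0, -0.096, 0], [0, 0.002, 0, 0.006, 0, -0.096, 0], [0, 0.0027, 0, 0.0057, 0, -0.096, 0]]}}

```text
time_s: 16.7
ee_pos: [0.6223, 0.1317, 0.143]
eef_rot: [-2.96, 0.727, -2.548]
force: [-0.0, 0.3, -0.6]
grip_width: 0.0135
grip_force: 30.0
```

Run:
```python
from h import *
for i in range(2): t=snap('scene','s6')
o=ctrl.get_obs(); r=R.from_euler('xyz',o['eef_rot']); z=r.as_matrix()[:,2]; g=o['ee_pos']-.019*z
print(o['qpos'],o['force'],'grasp',g,'tilt',np.arccos(-z[2])*57.3,'h',np.arctan2(z[1],z[0]),r.as_matrix()[2,1],o['time_s'])
S=(.594,.0762)
s=plan([G((*S,.114),.6,np.pi/4,3),G((*S,.085),.6,np.pi/4,5)],0);plan([G((*S,.072),.6,np.pi/4,5)],0,s)
```

```text
[ 0.08241734  0.25923377  1.91943623  0.62154274  0.2845372  -2.55389433] [ 1.08162572 -0.09763843 -1.09297401] grasp [0.60967481 0.128358   0.15699934] tilt 42.654283048202124 h 0.3260737497575191 -0.13460999585862987 16.8
[0.0, 0.0197, -0.0099, 0.0033, -0.061, -0.02, 0.001],[0.0, 0.0197, -0.0101, 0.0023, -0.061, -0.02, 0.001],[0.0, 0.0197, -0.0102, 0.0013, -0.061, -0.02, 0.001],[0.0, 0.0041, 0.0, 0.0041, 0.0, 0.0, 0.0],[0.0, 0.0041, 0.0, 0.0041, 0.0, 0.0, 0.0],[0.0, 0.0041, 0.0, 0.0041, 0.0, 0.0, 0.0],[0.0, 0.0041, 0.0, 0.0041, 0.0, 0.0, 0.0],[0.0, 0.0041, 0.0, 0.0041, 0.0, 0.0, 0.0]


[0.0, 0.0018, 0.0, 0.0018, 0.0, 0.0, 0.0],[0.0, 0.0018, 0.0, 0.0018, 0.0, 0.0, 0.0],[0.0, 0.0018, 0.0, 0.0018, 0.0, 0.0, 0.0],[0.0, 0.0018, 0.0, 0.0018, 0.0, 0.0, 0.0],[0.0, 0.0018, 0.0, 0.0018, 0.0, 0.0, 0.0],
```

Run:
```python
from h import *
S=(.594,.0762); d=np.radians
plan([G((*S,.135),.066,d(32),5),G((*S,.118),.066,d(44.5),3)],0)
```

```text
[0.0, 0.0101, -0.0075, -0.0012, 0.028, 0.04, 0.081],[0.0, 0.0095, -0.0084, -0.0005, 0.028, 0.04, 0.081],[0.0, 0.0088, -0.0091, 0.0001, 0.028, 0.04, 0.081],[0.0, 0.008, -0.0098, 0.0007, 0.028, 0.04, 0.081],[0.0, 0.0071, -0.0104, 0.0013, 0.028, 0.04, 0.081],[0.0, 0.0016, 0.0, 0.0047, 0.0, -0.073, 0.0],[0.0, 0.002, 0.0, 0.0045, 0.0, -0.073, 0.0],[0.0, 0.0023, 0.0, 0.0044, 0.0, -0.073, 0.0]
```

Call:
{"fn": "servo_tool", "kwargs": {"plan": [[0, 0.0101, -0.0075, -0.0012, 0.028, 0.04, 0.081], [0, 0.0095, -0.0084, -0.0005, 0.028, 0.04, 0.081], [0, 0.0088, -0.0091, 0, 0.028, 0.04, 0.081], [0, 0.008, -0.0098, 0.0007, 0.028, 0.04, 0.081], [0, 0.0071, -0.0104, 0.0013, 0.028, 0.04, 0.081], [0, 0.0016, 0, 0.0047, 0, -0.073, 0], [0, 0.002, 0, 0.0045, 0, -0.073, 0], [0, 0.0023, 0, 0.0044, 0, -0.073, 0]]}}

```text
time_s: 17.8
ee_pos: [0.6075, 0.0749, 0.1039]
eef_rot: [-3.139, 0.778, -3.075]
force: [0.2, 0.4, -0.8]
grip_width: 0.0131
grip_force: 30.0
```

```bash
cat >> h.py <<'E'
def st():
    o=ctrl.get_obs(); r=R.from_euler('xyz',o['eef_rot']); z=r.as_matrix()[:,2]
    print('q',o['qpos'].round(3),'F',o['force'].round(1),'grasp',(o['ee_pos']-.019*z).round(4),'tilt',(np.arccos(-z[2])*57.3).round(2),'h',np.arctan2(z[1],z[0]).round(3),'yz',r.as_matrix()[2,1].round(3),'t',o['time_s'],o['grip_width'].round(4))
E
python3 - <<'E'
from h import *
snap('scene','s7'); snap('top','t7'); st()
S=(.594,.0762); d=np.radians
s=plan([G((*S,.113),.066,d(44.5),3),G((*S,.088),.066,d(44.5),5)],0);plan([G((*S,.076),.066,d(44.5),5)],0,s)
E
```

```text
Traceback (most recent call last):
  File "h.py", line 46, in st
    print('q',o['qpos'].round(3),'F',o['force'].round(1),'grasp',(o['ee_pos']-.019*z).round(4),'tilt',(np.arccos(-z[2])*57.3).round(2),'h',np.arctan2(z[1],z[0]).round(3),'yz',r.as_matrix()[2,1].round(3),'t',o['time_s'],o['grip_width'].round(4))
                                                                                                                                                                                                                           ^^^^^^^^^^^^^^^^^^^^^
AttributeError: 'float' object has no attribute 'round'
```

```bash
sed -i "s/o\['grip_width'\].round(4)/round(o['grip_width'],4)/" h.py
python3 - <<'E'
from h import *
st()
S=(.594,.0762); d=np.radians
s=plan([G((*S,.113),.066,d(44.5),3),G((*S,.088),.066,d(44.5),5)],0);plan([G((*S,.076),.066,d(44.5),5)],0,s)
E
```

```text
q [ 0.063  0.283  2.03  -0.005  0.054 -1.569] F [ 0.9 -0.5 -0.7] grasp [0.593  0.0741 0.1158] tilt 44.34 h 0.063 yz -0.002 t 17.9 0.0133
[0.0, 0.0004, 0.0007, 0.0009, -0.001, -0.001, 0.0],[0.0, 0.0004, 0.0007, 0.0009, -0.001, -0.001, 0.0],[0.0, 0.0004, 0.0007, 0.0009, -0.001, -0.001, 0.0],[0.0, 0.0035, 0.0, 0.0036, 0.0, 0.0, 0.0],[0.0, 0.0035, 0.0, 0.0036, 0.0, 0.0, 0.0],[0.0, 0.0035, 0.0, 0.0036, 0.0, 0.0, 0.0],[0.0, 0.0035, 0.0, 0.0036, 0.0, 0.0, 0.0],[0.0, 0.0035, 0.0, 0.0036, 0.0, 0.0, 0.0]


[0.0, 0.0017, 0.0, 0.0017, 0.0, 0.0, 0.0],[0.0, 0.0017, 0.0, 0.0017, 0.0, 0.0, 0.0],[0.0, 0.0017, 0.0, 0.0017, 0.0, 0.0, 0.0],[0.0, 0.0017, 0.0, 0.0017, 0.0, 0.0, 0.0],[0.0, 0.0017, 0.0, 0.0017, 0.0, 0.0, 0.0],
```

Call:
{"fn": "servo_tool", "kwargs": {"plan": [[0, 0.0004, 0.0007, 0.0009, 0, 0, 0], [0, 0.0004, 0.0007, 0.0009, 0, 0, 0], [0, 0.0004, 0.0007, 0.0009, 0, 0, 0], [0, 0.0035, 0, 0.0036, 0, 0, 0], [0, 0.0035, 0, 0.0036, 0, 0, 0], [0, 0.0035, 0, 0.0036, 0, 0, 0], [0, 0.0035, 0, 0.0036, 0, 0, 0], [0, 0.0035, 0, 0.0036, 0, 0, 0]]}}

```text
time_s: 18.9
ee_pos: [0.6094, 0.0772, 0.0784]
eef_rot: [-3.141, 0.772, -3.075]
force: [0.3, -0.3, -0.9]
grip_width: 0.0133
grip_force: 30.0
```

Run:
```python
from h import *
st(); snap('scene','s8')
```

```text
q [ 6.700e-02  3.390e-01  2.029e+00 -3.400e-01  1.000e-03 -1.231e+00] F [ 0.3 -0.3 -0.9] grasp [0.5962 0.0764 0.092 ] tilt 44.23 h 0.066 yz -0.0 t 18.9 0.0133
```

Run:
```python
from h import *
plan([G((.5955,.0762,.074),.066,np.radians(42),8)],0)
```

```text
[0.0, 0.0017, 0.0, 0.0015, 0.0, 0.005, 0.0],[0.0, 0.0017, 0.0, 0.0015, 0.0, 0.005, 0.0],[0.0, 0.0017, 0.0, 0.0015, 0.0, 0.005, 0.0],[0.0, 0.0017, 0.0, 0.0016, 0.0, 0.005, 0.0],[0.0, 0.0017, 0.0, 0.0016, 0.0, 0.005, 0.0],[0.0, 0.0017, 0.0, 0.0016, 0.0, 0.005, 0.0],[0.0, 0.0017, 0.0, 0.0016, 0.0, 0.005, 0.0],[0.0, 0.0017, 0.0, 0.0016, 0.0, 0.005, 0.0]
```

Call:
{"fn": "servo_tool", "kwargs": {"plan": [[0, 0.0017, 0, 0.0015, 0, 0.006, 0], [0, 0.0017, 0, 0.0015, 0, 0.006, 0], [0, 0.0017, 0, 0.0015, 0, 0.006, 0], [0, 0.0017, 0, 0.0016, 0, 0.005, 0], [0, 0.0017, 0, 0.0016, 0, 0.005, 0], [0, 0.0017, 0, 0.0016, 0, 0.005, 0], [0, 0.0017, 0, 0.0016, 0, 0.005, 0], [0, 0.0017, 0, 0.0016, 0, 0.005, 0]]}}

```text
time_s: 19.95
ee_pos: [0.6081, 0.0772, 0.0603]
eef_rot: [-3.141, 0.729, -3.075]
force: [0.7, -0.7, -0.5]
grip_width: 0.0133
grip_force: 30.0
```

Run:
```python
from h import *
st(); t=snap('scene','s9'); u,v=map(int,pix(t,(.594,.0762,.08)))
cv2.imwrite('pics/c9.png',cv2.resize(t['pixels'][v-40:v+30,u-50:u+50,::-1],None,fx=6,fy=6,interpolation=3))
```

```text
q [ 0.067  0.374  2.013 -0.013  0.025 -1.557] F [ 0.7 -0.7 -0.5] grasp [0.5955 0.0764 0.0745] tilt 41.8 h 0.066 yz -0.0 t 19.95 0.0133
```

Call:
{"fn": "servo_tool", "kwargs": {"plan": [[0, 0.0015, 0, 0.0014, 0, 0.003, 0], [0, 0.0015, 0, 0.0014, 0, 0.003, 0], [0, 0.0015, 0, 0.0014, 0, 0.003, 0], [0, 0, 0, 0, 0, 0, 0], [50, 0, 0, 0, 0, 0, 0], [50, 0, 0, 0, 0, 0, 0], [50, 0, 0, 0, 0, 0, 0], [50, 0, 0, 0, 0, 0, 0]]}}

```text
time_s: 21.0
ee_pos: [0.6075, 0.0772, 0.0543]
eef_rot: [-3.141, 0.721, -3.075]
force: [-0.1, 0.7, -0.1]
grip_width: 0.0458
grip_force: 0.0
```

Run:
```python
from h import *
st(); 
o=ctrl.get_obs(); r=R.from_euler('xyz',o['eef_rot']); z=r.as_matrix()[:,2]
ya=-.171+np.pi/2  # fingers along frame y
s=plan([(o['ee_pos']-.075*z,r,3),((.594,.0765,.19),down(.9),5)],50)
plan([((.594,.0765,.19),down(ya),3)],50,s)
```

```text
q [ 0.067  0.385  2.011 -0.013  0.024 -1.557] F [-0.1  0.7 -0.1] grasp [0.595  0.0764 0.0686] tilt 41.3 h 0.066 yz -0.0 t 21.0 0.0458
[50.0, 0.0, 0.0, -0.025, 0.0, 0.0, 0.0],[50.0, 0.0, 0.0, -0.025, 0.0, 0.0, 0.0],[50.0, 0.0, 0.0, -0.025, 0.0, 0.0, 0.0],[50.0, -0.0159, 0.0, -0.0072, 0.053, 0.137, 0.141],[50.0, -0.0146, 0.0017, -0.0093, 0.053, 0.137, 0.141],[50.0, -0.0128, 0.0031, -0.0113, 0.053, 0.137, 0.141],[50.0, -0.0106, 0.0041, -0.0132, 0.053, 0.137, 0.141],[50.0, -0.0081, 0.0047, -0.0147, 0.053, 0.137, 0.141]


[50.0, 0.0, 0.0, 0.0, 0.0, 0.0, -0.167],[50.0, 0.0, 0.0, 0.0, 0.0, 0.0, -0.167],[50.0, 0.0, 0.0, 0.0, 0.0, 0.0, -0.167],
```

Run:
```python
from h import *
o=ctrl.get_obs(); r=R.from_euler('xyz',o['eef_rot']); z=r.as_matrix()[:,2]
s=plan([(o['ee_pos']-.075*z,r,3),((.594,.0765,.18),down(1.4),5)],50)
```

```text
[50.0, 0.0, 0.0, -0.025, 0.0, 0.0, 0.0],[50.0, 0.0, 0.0, -0.025, 0.0, 0.0, 0.0],[50.0, 0.0, 0.0, -0.025, 0.0, 0.0, 0.0],[50.0, -0.0146, 0.0, -0.0057, 0.017, 0.143, 0.045],[50.0, -0.0136, 0.0006, -0.0077, 0.017, 0.143, 0.045],[50.0, -0.0123, 0.001, -0.0096, 0.017, 0.143, 0.045],[50.0, -0.0108, 0.0013, -0.0112, 0.017, 0.143, 0.045],[50.0, -0.009, 0.0016, -0.0127, 0.017, 0.143, 0.045]
```

Call:
{"fn": "servo_tool", "kwargs": {"plan": [[50, 0, 0, -0.025, 0, 0, 0], [50, 0, 0, -0.025, 0, 0, 0], [50, 0, 0, -0.025, 0, 0, 0], [50, -0.0146, 0, -0.0057, 0.017, 0.143, 0.045], [50, -0.0136, 0.0006, -0.0077, 0.017, 0.143, 0.045], [50, -0.0123, 0.001, -0.0096, 0.017, 0.143, 0.045], [50, -0.0108, 0.0013, -0.0112, 0.017, 0.143, 0.045], [50, -0.009, 0.0016, -0.0127, 0.017, 0.143, 0.045]]}}

```text
time_s: 22.0
ee_pos: [0.5942, 0.0766, 0.1812]
eef_rot: [-3.141, -0.001, 2.971]
force: [-0.4, 0.2, -0.1]
grip_width: 0.0467
grip_force: 0.0
```

Run:
```python
from h import *
for i in range(2): c=snap('wrist','w10')
t=snap('scene','s10'); st()
print(pix(c,(.594,.0765,.106)),pix(t,(.594,.0765,.106)),pix(t,(.594,.0765,.045)))
# red head centroid
px=c['pixels'].astype(int); m=((px[...,0]>80)&(px[...,0]>2.2*px[...,1])&(px[...,0]>2.2*px[...,2])).astype('uint8'); n,l,s,ce=cv2.connectedComponentsWithStats(m)
for i in range(1,n):
    if s[i,4]>100: print(s[i],ce[i],pt(c,*ce[i]))
a=cv2.resize(t['pixels'][190:260,235:335,::-1],None,fx=4,fy=4,interpolation=3)
cv2.imwrite('pics/c10.png',np.hstack([cv2.resize(a,(400,280)),cv2.resize(c['pixels'][:,:,::-1],(373,280))]))
```

```text
q [ 6.700e-02  4.300e-01  1.406e+00 -1.000e-03  1.303e+00 -1.335e+00] F [-0.5  0.4 -0.4] grasp [0.5949 0.0764 0.1986] tilt 0.18 h -0.147 yz 0.0 t 22.15 0.0469
(np.float64(280.23080607611735), np.float64(215.3443107556599)) (np.float64(281.44360610652865), np.float64(227.48685484698)) (np.float64(281.29718197041564), np.float64(242.67476280888297))
[270 200  31  36 676] [284.77071006 217.02662722] [0.59576073 0.07997448 0.10710285]
```

View pics/c10.png

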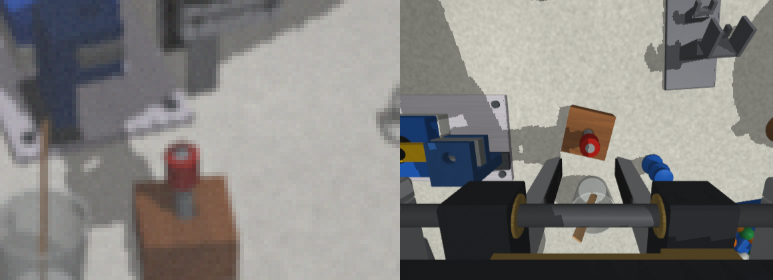

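Pin is standing in the block: head at wrist px (285,217), head top at about z = 0.107, so it is seated. Now I'll take it by the head.

Call:
{"fn": "servo_tool", "kwargs": {"plan": [[50, 0, 0, 0.025, 0, 0, 0], [50, 0, 0, 0.025, 0, 0, 0], [50, 0, 0, 0.025, 0, 0, 0], [50, 0, 0, 0.023, 0, 0, 0], [50, 0, 0, 0, 0, 0, 0], [0, 0, 0, 0, 0, 0, 0], [0, 0, 0, 0, 0, 0, 0], [0, 0, 0, 0, 0, 0, 0]], "force": 10}}

```text
time_s: 23.15
ee_pos: [0.5946, 0.0764, 0.0829]
eef_rot: [3.141, 0.004, 2.973]
force: [-0.7, -0.1, 3.6]
grip_width: 0.0259
grip_force: 10.0
```

Call:
{"fn": "servo_tool", "kwargs": {"plan": [[0, 0, 0, 0, 0, 0, 0], [0, 0, 0, 0, 0, 0, 0], [0, 0, 0, 0, 0, 0, 0], [0, 0, 0, 0, 0, 0, 0], [0, 0, 0, 0, 0, 0, 0], [0, 0, 0, 0, 0, 0, 0], [0, 0, 0, 0, 0, 0, 0], [0, 0, 0, 0, 0, 0, 0]], "force": 40}}

```text
time_s: 24.15
ee_pos: [0.5947, 0.0764, 0.0828]
eef_rot: [3.141, 0.004, 2.973]
force: [-0.8, -0.4, 6.1]
grip_width: 0.0253
grip_force: 40.0
```

Run:
```python
from h import *
st(); o=ctrl.get_obs(); p=o['ee_pos']; r=R.from_euler('xyz',o['eef_rot']); print(p)
# lift 110mm, go to above fork, tip 8 mm above
F=p[:2]+[-.0143,-.1736]; print(F)
q=down(1.4)
s=plan([(p+[0,0,.112],r,3),((*F,p[2]+.112),q,5)],0)
s=plan([((*F,.11+.008+.075+.0035),q,2)],0,s); print(s[0])
```

```text
q [ 6.700e-02  5.290e-01  1.499e+00 -1.000e-03  1.110e+00 -1.334e+00] F [-0.8 -0.4  6.1] grasp [0.5947 0.0764 0.1018] tilt 0.22 h -0.133 yz 0.0 t 24.15 0.0253
[0.59473833 0.0763733  0.08281302]
[ 0.58043833 -0.0972267 ]
[0.0, -0.0001, 0.0, -0.0373, 0.0, 0.0, 0.0],[0.0, -0.0001, 0.0, -0.0373, 0.0, 0.0, 0.0],[0.0, -0.0001, 0.0, -0.0373, 0.0, 0.0, 0.0],[0.0, -0.003, -0.0347, 0.0, 0.0, 0.001, 0.0],[0.0, -0.003, -0.0347, 0.0, 0.0, 0.001, 0.0],[0.0, -0.003, -0.0347, 0.0, 0.0, 0.001, 0.0],[0.0, -0.0031, -0.0347, 0.0, 0.0, 0.001, 0.0],[0.0, -0.0031, -0.0347, 0.0, 0.0, 0.001, 0.0]


[0.0, 0.0, 0.0, -0.0008, 0.0, 0.0, 0.0],[0.0, 0.0, 0.0, -0.0008, 0.0, 0.0, 0.0],
[ 0.58043833 -0.0972267   0.1965    ]
```

Call:
{"fn": "servo_tool", "kwargs": {"plan": [[0, 0, 0, -0.036, 0, 0, 0], [0, 0, 0, -0.039, 0, 0, 0], [0, 0, 0, -0.039, 0, 0, 0], [0, -0.003, -0.034, 0, 0, 0.001, 0], [0, -0.003, -0.035, 0, 0, 0.001, 0], [0, -0.003, -0.035, 0, 0, 0.001, 0], [0, -0.003, -0.035, 0, 0, 0.001, 0], [0, -0.003, -0.0345, 0, 0, 0, 0]]}}

```text
time_s: 25.15
ee_pos: [0.5793, -0.0981, 0.1958]
eef_rot: [3.141, -0.002, 2.973]
force: [0.7, 0.1, -1.0]
grip_width: 0.0255
grip_force: 39.9
```

Run:
```python
from h import *
for i in range(4): c=snap('wrist','w11')
t=snap('scene','s11'); t2=snap('top','t11'); st()
o=ctrl.get_obs(); p=o['ee_pos']; print(p)
print('scene tip',pix(t,(p[0],p[1],p[2]-.078)),'hole',pix(t,(.5804,-.0968,.11)))
print(pix(c,(.5804,-.0968,.11)),pix(c,p-[0,0,.078]))
u,v=map(int,pix(t,(.5804,-.0968,.12)))
a=cv2.resize(t['pixels'][v-35:v+35,u-40:u+40,::-1],(480,420),interpolation=3)
cv2.imwrite('pics/c11.png',np.hstack([a,cv2.resize(c['pixels'][90:300,180:360,::-1],(310,420))])); print(u,v)
```

```text
q [-0.227  0.392  1.42   0.     1.332 -1.629] F [ 0.2  0.5 -1.9] grasp [ 0.5797 -0.0962  0.215 ] tilt 0.11 h 2.888 yz 0.0 t 25.45 0.0252
[ 0.57964836 -0.09622297  0.19597701]
scene tip (np.float64(257.273742836711), np.float64(190.43018317441104)) hole (np.float64(257.0416725753557), np.float64(192.41856747864588))
(np.float64(282.1180364205138), np.float64(214.88242593464415)) (np.float64(282.6414802516411), np.float64(216.3404097693356))
256 189
```

View pics/c11.png

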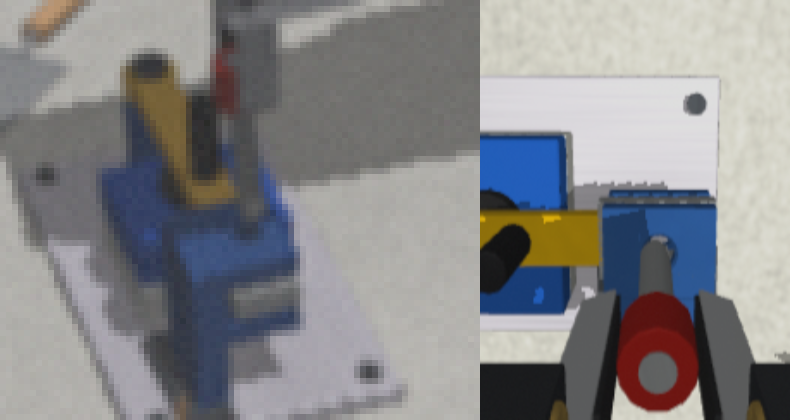

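Scene crop: the pin nose is right over the fork. Wrist crop: the nose tip at crop (658,243) is inside the outline of the hole, centre about (661,249), so it is off by about 1 mm. I'll descend by feel.

Call:
{"fn": "servo_tool", "kwargs": {"plan": [[0, -0.0004, 0.0003, 0, 0, 0, 0], [0, -0.0004, 0.0002, 0.002, 0, 0, 0], [0, 0, 0, 0.002, 0, 0, 0], [0, 0, 0, 0.002, 0, 0, 0], [0, 0, 0, 0.002, 0, 0, 0], [0, 0, 0, 0.002, 0, 0, 0], [0, 0, 0, 0.002, 0, 0, 0], [0, 0, 0, 0.001, 0, 0, 0]]}}

```text
time_s: 26.45
ee_pos: [0.5806, -0.0967, 0.183]
eef_rot: [-3.142, -0.001, 2.973]
force: [1.1, -0.5, -0.1]
grip_width: 0.0253
grip_force: 40.0
```

Call:
{"fn": "servo_tool", "kwargs": {"plan": [[0, 0, 0, 0.0015, 0, 0, 0], [0, 0, 0, 0.0015, 0, 0, 0], [0, 0, 0, 0.0015, 0, 0, 0], [0, 0, 0, 0.0015, 0, 0, 0], [0, 0, 0, 0.001, 0, 0, 0], [0, 0, 0, 0.001, 0, 0, 0], [0, 0, 0, 0, 0, 0, 0], [0, 0, 0, 0, 0, 0, 0]]}}

```text
time_s: 27.45
ee_pos: [0.5804, -0.0967, 0.175]
eef_rot: [-3.142, -0.002, 2.973]
force: [3.1, 0.8, -0.1]
grip_width: 0.0254
grip_force: 39.9
```

Call:
{"fn": "servo_tool", "kwargs": {"plan": [[0, -0.0006, 0.0002, 0, 0, 0, 0], [0, -0.0004, 0, 0.001, 0, 0, 0], [0, 0, 0, 0.0015, 0, 0, 0], [0, 0, 0, 0.0015, 0, 0, 0], [0, 0, 0, 0.0015, 0, 0, 0], [0, 0, 0, 0.0015, 0, 0, 0], [0, 0, 0, 0.001, 0, 0, 0], [0, 0, 0, 0, 0, 0, 0]]}}

```text
time_s: 28.45
ee_pos: [0.5814, -0.0966, 0.1669]
eef_rot: [-3.142, -0.002, 2.973]
force: [0.5, 0.2, -1.6]
grip_width: 0.0256
grip_force: 39.9
```

Tip is now at about 0.089, inside the lug, with almost no force. Continuing.

Call:
{"fn": "servo_tool", "kwargs": {"plan": [[0, 0, 0, 0.0015, 0, 0, 0], [0, 0, 0, 0.0015, 0, 0, 0], [0, 0, 0, 0.0015, 0, 0, 0], [0, 0, 0, 0.0015, 0, 0, 0], [0, 0, 0, 0.0015, 0, 0, 0], [0, 0, 0, 0.0015, 0, 0, 0], [0, 0, 0, 0.001, 0, 0, 0], [0, 0, 0, 0, 0, 0, 0]]}}

```text
time_s: 29.45
ee_pos: [0.5814, -0.0967, 0.157]
eef_rot: [-3.142, -0.002, 2.973]
force: [-0.5, -0.6, -0.8]
grip_width: 0.0253
grip_force: 39.9
```

Call:
{"fn": "servo_tool", "kwargs": {"plan": [[0, 0, 0, 0.0015, 0, 0, 0], [0, 0, 0, 0.0015, 0, 0, 0], [0, 0, 0, 0.0015, 0, 0, 0], [0, 0, 0, 0.0015, 0, 0, 0], [0, 0, 0, 0.0015, 0, 0, 0], [0, 0, 0, 0.0015, 0, 0, 0], [0, 0, 0, 0.001, 0, 0, 0], [0, 0, 0, 0, 0, 0, 0]]}}

```text
time_s: 30.45
ee_pos: [0.5813, -0.0966, 0.147]
eef_rot: [3.142, -0.002, 2.973]
force: [-0.9, 0.7, -1.3]
grip_width: 0.0252
grip_force: 39.9
```

Call:
{"fn": "servo_tool", "kwargs": {"plan": [[0, 0, 0, 0.0015, 0, 0, 0], [0, 0, 0, 0.0015, 0, 0, 0], [0, 0, 0, 0.0015, 0, 0, 0], [0, 0, 0, 0.0015, 0, 0, 0], [0, 0, 0, 0.0015, 0, 0, 0], [0, 0, 0, 0.0015, 0, 0, 0], [0, 0, 0, 0.001, 0, 0, 0], [0, 0, 0, 0, 0, 0, 0]]}}

```text
time_s: 31.45
ee_pos: [0.5824, -0.0971, 0.1414]
eef_rot: [-3.141, 0.003, 2.973]
force: [-13.4, 1.4, 34.8]
grip_width: 0.0255
grip_force: 40.1
```

Call:
{"fn": "servo_tool", "kwargs": {"plan": [[0, 0, 0, -0.003, 0, 0, 0], [0, 0, 0, -0.003, 0, 0, 0], [0, 0.0005, 0, 0, 0, 0.008, 0], [0, 0, 0, 0, 0, 0.007, 0], [0, 0, 0, 0, 0, 0, 0], [0, 0, 0, 0.001, 0, 0, 0], [0, 0, 0, 0.001, 0, 0, 0], [0, 0, 0, 0, 0, 0, 0]]}}

```text
time_s: 32.45
ee_pos: [0.5814, -0.0967, 0.1423]
eef_rot: [-3.141, -0.014, 2.973]
force: [-0.8, -2.2, 8.7]
grip_width: 0.0256
grip_force: 40.0
```

Run:
```python
from h import *
st(); o=ctrl.get_obs(); print(o['ee_pos'],o['moment'])
```

```text
q [-2.270e-01  4.510e-01  1.465e+00 -1.000e-03  1.240e+00 -1.628e+00] F [-0.8 -2.2  8.7] grasp [ 0.5817 -0.0968  0.1613] tilt 0.82 h 2.989 yz -0.0 t 32.45 0.0256
[ 0.58144516 -0.09673387  0.14227664] [-0.37696176 -0.03026844  0.03498386]
```

Call:
{"fn": "servo_tool", "kwargs": {"plan": [[0, 0, 0, -0.001, 0, 0, 0], [0, 0, -0.0003, 0, 0.006, 0, 0], [0, 0, -0.0003, 0, 0.006, 0, 0], [0, 0, 0, 0.001, 0, 0, 0], [0, 0, 0, 0.001, 0, 0, 0], [0, 0, 0, 0.001, 0, 0, 0], [0, 0, 0, 0, 0, 0, 0], [0, 0, 0, 0, 0, 0, 0]]}}

```text
time_s: 33.45
ee_pos: [0.5816, -0.0968, 0.1415]
eef_rot: [-3.13, -0.013, 2.973]
force: [-2.8, 3.5, 21.7]
grip_width: 0.0255
grip_force: 40.0
```

Run:
```python
from h import *
st(); o=ctrl.get_obs(); print(o['ee_pos'],o['moment'])
```

```text
q [-0.221  0.452  1.466 -0.013  1.236 -1.619] F [-2.8  3.5 21.7] grasp [ 0.5819 -0.0967  0.1605] tilt 1.01 h -2.589 yz -0.012 t 33.45 0.0255
[ 0.58160837 -0.09684072  0.14145541] [ 1.04602818  0.39538888 -0.02963786]
```

Call:
{"fn": "servo_tool", "kwargs": {"plan": [[0, 0, 0, -0.003, 0, 0, 0], [0, 0, 0.0003, 0, -0.008, 0.003, 0], [0, 0, 0.0001, 0, 0, 0, 0], [0, 0, 0, 0.001, 0, 0, 0], [0, 0, 0, 0.001, 0, 0, 0], [0, 0, 0, 0.001, 0, 0, 0], [0, 0, 0, 0, 0, 0, 0], [0, 0, 0, 0, 0, 0, 0]]}}

```text
time_s: 34.45
ee_pos: [0.5816, -0.097, 0.1415]
eef_rot: [-3.137, -0.016, 2.972]
force: [-2.4, 1.4, 22.0]
grip_width: 0.0252
grip_force: 40.0
```

```bash
cat >> h.py <<'E'
def con():
    o=ctrl.get_obs();F=o['force'];M=o['moment']
    for n,f,m in(('x',F[0],-M[1]),('y',F[1],M[0])):
        f1=(m-.035*f)/.035; print(n,'low',round(f1,1),'up',round(f-f1,1))
E
python3 - <<'E'
from h import *
st(); con(); o=ctrl.get_obs(); print(o['ee_pos'],o['moment'])
E
```

```text
q [-0.225  0.454  1.464 -0.006  1.24  -1.625] F [-2.4  1.4 22. ] grasp [ 0.5819 -0.097   0.1605] tilt 0.97 h -3.048 yz -0.004 t 34.45 0.0252
x low -9.4 up 7.0
y low 11.3 up -9.9
[ 0.58159391 -0.09704231  0.14146593] [0.44674939 0.41151888 0.01364032]
```

Run:
```python
from h import *
t=load('s11'); p=np.array([.5797,-.0962,.196])
print('pred head c',pix(t,p+[0,0,.010]),'pred tip',pix(t,p-[0,0,.078]),'obs head',216+226/6,154+80/6,'obs tip',216+250/6,154+213/6)
c=load('w11'); print('wrist pred headtop',pix(c,p+[0,0,.0232]),'tip',pix(c,p-[0,0,.078]),'obs headtop',180+(658-480)/1.722,90+373/2,'obs tip',180+(658-480)/1.722,90+243/2)
px=c['pixels'].astype(int); m=((px[...,0]>60)&(px[...,0]>2.2*px[...,1])&(px[...,0]>2.2*px[...,2])).astype('uint8'); n,l,s,ce=cv2.connectedComponentsWithStats(m)
print([ (s[i],ce[i]) for i in range(1,n) if s[i,4]>200])
# depth-based pin axis: points around
for v in (220,230,240,250): 
    print(v,[ (u,pt(c,u,v).round(4).tolist()) for u in (283,)])
```

```text
pred head c (np.float64(256.47910458507573), np.float64(167.23034260386925)) pred tip (np.float64(257.2623897899775), np.float64(190.43344652342319)) obs head 253.66666666666666 167.33333333333334 obs tip 257.6666666666667 189.5
wrist pred headtop (np.float64(282.804378091991), np.float64(266.50800424916906)) tip (np.float64(282.6795164679499), np.float64(216.4025622110065)) obs headtop 283.36817653890824 276.5 obs tip 283.36817653890824 211.5
[(array([ 259,  236,   48,   59, 1850], dtype=int32), array([282.45513514, 263.82540541]))]
220 [(283, [0.574, -0.095, 0.15])]
230 [(283, [0.5756, -0.0953, 0.1692])]
240 [(283, [0.5717, -0.0947, 0.2008])]
250 [(283, [0.5725, -0.0948, 0.2146])]
```

Run:
```python
from h import *
for n in('w11','w12'):
    c=load(n) if n=='w11' else snap('wrist',n)
    if n=='w12': o=ctrl.get_obs(); p=o['ee_pos']; print(p)
    else: p=np.array([.5797,-.0962,.196])
    w=[]
    for v in range(190,300):
        for u in range(276,290):
            q=pt(c,u,v)
            if .112<q[2]<p[2]+.03 and abs(q[0]-p[0])<.025 and abs(q[1]-p[1])<.02: w.append(q)
    w=np.array(w); sh=w[w[:,2]<p[2]-.006]; hd=w[(w[:,2]>p[2])&(w[:,2]<p[2]+.021)]
    for k,s in(('sh',sh),('hd',hd)):
        # front line: min x per z bin
        if len(s)<5: print(k,len(s)); continue
        b=np.round(s[:,2],3); L=np.array([(z,np.min(s[b==z,0])) for z in np.unique(b)])
        L=L[np.abs(L[:,1]-np.median(L[:,1]))<.006]
        print(n,k,len(L),L[0],L[-1],'slope',np.polyfit(L[:,0],L[:,1],1)[0],'mean',L.mean(0))
```

```text
w11 sh 56 [0.119      0.57370598] [0.179      0.57593302] slope 0.05548452205097558 mean [0.15132143 0.57406294]
w11 hd 22 [0.196      0.57151714] [0.217      0.57277489] slope 0.0675976719363767 mean [0.2065    0.5717395]
[ 0.58156985 -0.09701374  0.14143209]
w12 sh 14 [0.112      0.57769702] [0.125      0.57805343] slope 0.04969648656825106 mean [0.1185     0.57754209]
w12 hd 22 [0.141     0.5729944] [0.162      0.57476246] slope 0.07418480981105134 mean [0.1515     0.57392921]
```

Call:
{"fn": "servo_tool", "kwargs": {"plan": [[0, 0, 0, -0.003, 0, 0, 0], [0, 0, 0, -0.003, 0, 0, 0], [0, 0.0006, 0, 0, 0, -0.014, 0], [0, 0.0006, 0, 0, 0, -0.014, 0], [0, 0.0006, 0, 0, 0, -0.014, 0], [0, 0.0006, 0, 0, 0, -0.013, 0], [0, 0, 0, 0.001, 0, 0, 0], [0, 0, 0, 0, 0, 0, 0]]}}

```text
time_s: 35.5
ee_pos: [0.5785, -0.0964, 0.144]
eef_rot: [-3.138, 0.035, 2.973]
force: [0.8, -0.4, -0.6]
grip_width: 0.0255
grip_force: 40.0
```

Run:
```python
from h import *
st(); con(); o=ctrl.get_obs(); print(o['ee_pos'],o['moment'])
```

```text
q [-0.227  0.415  1.514 -0.002  1.178 -1.628] F [ 0.8 -0.4 -0.6] grasp [ 0.5779 -0.0962  0.163 ] tilt 2.02 h -0.284 yz -0.004 t 35.5 0.0255
x low 4.2 up -3.5
y low 2.1 up -2.6
[ 0.57851493 -0.09639447  0.14397347] [ 0.05912595 -0.17488025  0.01126447]
```

Call:
{"fn": "servo_tool", "kwargs": {"plan": [[0, 0, 0, 0.001, 0, 0, 0], [0, 0, 0, 0.001, 0, 0, 0], [0, 0, 0, 0.001, 0, 0, 0], [0, 0, 0, 0.001, 0, 0, 0], [0, 0, 0, 0.001, 0, 0, 0], [0, 0, 0, 0.001, 0, 0, 0], [0, 0, 0, 0, 0, 0, 0], [0, 0, 0, 0, 0, 0, 0]]}}

```text
time_s: 36.5
ee_pos: [0.5787, -0.0964, 0.1379]
eef_rot: [-3.138, 0.035, 2.973]
force: [1.8, -0.1, -1.9]
grip_width: 0.0249
grip_force: 40.0
```

Run:
```python
from h import *
st(); con(); o=ctrl.get_obs(); print(o['ee_pos'],o['moment'])
```

```text
q [-0.227  0.422  1.519 -0.002  1.166 -1.628] F [ 1.8 -0.1 -1.9] grasp [ 0.5781 -0.0962  0.1569] tilt 2.02 h -0.282 yz -0.004 t 36.5 0.0249
x low 8.3 up -6.5
y low 2.4 up -2.5
[ 0.57873715 -0.09638982  0.13794329] [ 0.08188053 -0.3538306   0.04205391]
```

Past the obstruction with almost no force; the cause was the pin leaning about 0.06 rad in the grip. 25 mm to go.

Call:
{"fn": "servo_tool", "kwargs": {"plan": [[0, 0, 0, 0.0015, 0, 0, 0], [0, 0, 0, 0.0015, 0, 0, 0], [0, 0, 0, 0.0015, 0, 0, 0], [0, 0, 0, 0.0015, 0, 0, 0], [0, 0, 0, 0.0015, 0, 0, 0], [0, 0, 0, 0.0015, 0, 0, 0], [0, 0, 0, 0.001, 0, 0, 0], [0, 0, 0, 0, 0, 0, 0]]}}

```text
time_s: 37.5
ee_pos: [0.5791, -0.0965, 0.1279]
eef_rot: [-3.138, 0.035, 2.973]
force: [-0.8, 1.0, 1.4]
grip_width: 0.0253
grip_force: 40.0
```

Call:
{"fn": "servo_tool", "kwargs": {"plan": [[0, 0, 0, 0.0015, 0, 0, 0], [0, 0, 0, 0.0015, 0, 0, 0], [0, 0, 0, 0.0015, 0, 0, 0], [0, 0, 0, 0.0015, 0, 0, 0], [0, 0, 0, 0.0015, 0, 0, 0], [0, 0, 0, 0.0015, 0, 0, 0], [0, 0, 0, 0.001, 0, 0, 0], [0, 0, 0, 0, 0, 0, 0]]}}

```text
time_s: 38.5
ee_pos: [0.5793, -0.0966, 0.1178]
eef_rot: [-3.138, 0.035, 2.973]
force: [-1.9, -0.2, 0.3]
grip_width: 0.0251
grip_force: 40.0
```

Call:
{"fn": "servo_tool", "kwargs": {"plan": [[0, 0, 0, 0.001, 0, 0, 0], [0, 0, 0, 0.001, 0, 0, 0], [0, 0, 0, 0.001, 0, 0, 0], [0, 0, 0, 0.001, 0, 0, 0], [0, 0, 0, 0.001, 0, 0, 0], [0, 0, 0, 0.0005, 0, 0, 0], [0, 0, 0, 0, 0, 0, 0], [0, 0, 0, 0, 0, 0, 0]]}}

```text
time_s: 39.5
ee_pos: [0.5795, -0.0967, 0.1131]
eef_rot: [-3.137, 0.035, 2.973]
force: [-9.1, 0.8, 10.3]
grip_width: 0.0253
grip_force: 40.0
```

Call:
{"fn": "servo_tool", "kwargs": {"plan": [[0, 0, 0, 0.0007, 0, 0, 0], [0, 0, 0, 0.0005, 0, 0, 0], [0, 0, 0, 0, 0, 0, 0], [0, 0, 0, -0.001, 0, 0, 0], [0, 0, 0, -0.0007, 0, 0, 0], [40, 0, 0, 0, 0, 0, 0], [40, 0, 0, 0, 0, 0, 0], [40, 0, 0, 0, 0, 0, 0]]}}

```text
time_s: 40.5
ee_pos: [0.5798, -0.0967, 0.113]
eef_rot: [-3.138, 0.036, 2.973]
force: [0.3, -0.1, -0.2]
grip_width: 0.0373
grip_force: 0.0
```

Run:
```python
from h import *
st(); c=snap('wrist','w13'); p=ctrl.get_obs()['ee_pos']
px=c['pixels'].astype(int); m=((px[...,0]>60)&(px[...,0]>2.2*px[...,1])&(px[...,0]>2.2*px[...,2])); v,u=np.where(m)
w=np.array([pt(c,a,b) for a,b in zip(u,v)]); w=w[np.linalg.norm(w[:,:2]-p[:2],axis=1)<.03]
print('red z',np.percentile(w[:,2],[0,2,50,98,100]))
top=w[w[:,2]>np.percentile(w[:,2],98)-.001]; print('head top centre',top.mean(0))
# head top plane & fork top level
z=[pt(c,a,b) for a in range(230,340,3) for b in range(130,260,3)]; z=np.array(z); f=z[(abs(z[:,2]-.11)<.006)]; print('fork top z',np.median(f[:,2]),len(f))
```

```text
q [-0.227  0.451  1.539 -0.002  1.116 -1.628] F [ 0.3 -0.1 -0.2] grasp [ 0.5791 -0.0965  0.132 ] tilt 2.06 h -0.281 yz -0.004 t 40.5 0.0373
red z [0.11051555 0.11305392 0.13475523 0.13628951 0.13710305]
head top centre [ 0.58169136 -0.09499634  0.135726  ]
fork top z 0.10928137800837538 268
```

Call:
{"fn": "servo_tool", "kwargs": {"plan": [[40, 0, 0, 0, 0, 0, 0], [40, 0, 0, -0.01, 0, 0, 0], [40, 0, 0, -0.02, 0, 0, 0], [40, 0, 0, -0.03, 0, 0, 0], [40, 0, 0, -0.03, 0, 0, 0], [40, 0, 0, -0.02, 0, 0, 0], [40, 0, 0, 0, 0, 0, 0], [40, 0, 0, 0, 0, 0, 0]]}}

```text
time_s: 41.55
ee_pos: [0.5756, -0.0955, 0.2223]
eef_rot: [-3.138, 0.034, 2.973]
force: [-0.1, -0.0, -0.7]
grip_width: 0.0375
grip_force: 0.0
```

Run:
```python
from h import *
st(); c=snap('wrist','w14')
px=c['pixels'].astype(int); m=((px[...,0]>60)&(px[...,0]>2.2*px[...,1])&(px[...,0]>2.2*px[...,2])); v,u=np.where(m)
w=np.array([pt(c,a,b) for a,b in zip(u,v)]); w=w[np.linalg.norm(w[:,:2]-[.581,-.096],axis=1)<.03]
print('red z',np.percentile(w[:,2],[0,2,50,98,100]))
top=w[w[:,2]>np.percentile(w[:,2],98)-.0015]; A=np.c_[top[:,:2],np.ones(len(top))]; print('top',top.mean(0),'slope',np.linalg.lstsq(A,top[:,2],rcond=None)[0][:2])
z=np.array([pt(c,a,b) for a in range(200,360,3) for b in range(100,290,3)]); f=z[abs(z[:,2]-.11)<.004]; A=np.c_[f[:,:2],np.ones(len(f))]; print('fork',np.median(f[:,2]),np.linalg.lstsq(A,f[:,2],rcond=None)[0][:2],len(f))
```

```text
q [-0.226  0.342  1.427 -0.002  1.338 -1.628] F [-0.1 -0.  -0.7] grasp [ 0.575  -0.0953  0.2413] tilt 1.99 h -0.284 yz -0.004 t 41.55 0.0375
red z [0.11232215 0.1149208  0.13495219 0.13644876 0.13736729]
top [ 0.58162619 -0.09519438  0.13556267] slope [ 0.00369522 -0.00767474]
fork 0.1092683532355572 [-0.00779521 -0.00224259] 302
```

Head top is 26.3 mm above the fork face, level, so it is fully home. The gripper is clear, so I'm handing in.

```bash
python3 -c "
from station import ctrl
print(ctrl.hand_in())"
```

```text
the job is handed in; nothing more can be done
None
```

The job is handed in: bar shut, pin stood in the block and retaken by its head, then pushed home (head measured 26.3 mm above the fork face, level) and let go at 41.6 s; the push briefly read about 35 N, over the 30 N guide, when the leaning pin caught near the lower ear, and no verdict came back.

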